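Set up the burger press

ROBOT

A 6-joint arm with a two-finger parallel gripper is mounted at the origin on a cart in front of the work surface, level with it; the furniture and walls round the work are solid. World frame = base frame: x ahead of the robot, y to its left, z up, the work surface at z = 0. Lengths are in m, angles in rad, forces in N, time in s.
With the tool pointing down it reaches from about 0.425 to 0.925 m from the base axis. Payload 12.5 kg.
Tool frame: the origin (TCP) lies at the very end of the fingers, on their centre line; the grasp point (between the pads) lies 19 mm behind it; z points along the fingers, y is the line along which they close (so a half turn about z gives the same grasp; the last joint's range is limited). The gripper opens to 85 mm and grips with 20 to 120 N. Pads are 22 mm wide; open, the fingers measure 114 mm over their backs; the gripper's body (76 mm by 85 mm) begins 54 mm behind the grasp point. The pads swing forward as they close: fully open they stand 13 mm farther back than shut.
Start: joints at [-1.208, 0.491, 1.559, -0, 1.092, -0.106], TCP at [0.282, -0.558, 0.231] pointing down, gripper open.
Joint ranges: [-3.1, 3.1], [-0.84, 2.19], [0.05, 2.79], [-1.13, 4.28], [0.06, 2.93], [-2.69, 2.69]. Speed limits (rad/s): [2.22, 2.22, 2.79, 3.14, 3.14, 3.14].

INTERFACE

Orientations are given as a 3x3 rotation matrix whose columns are the frame's x, y, z axes.
In Python, from cell import state, camera, close_job gives the robot as it stands.
- The arm moves only by the tool arm_command, never from a script. Its argument "deltas" is a list of rows, each an object with "angular": the turn, a rotation vector about the tool's x, y, z in degrees, a list of three; "xyz": the shift along the tool's x, y, z in mm, a list of three; "fingers": the finger opening in mm, from 0 to 85.4. In form: [{"angular": [rx, ry, rz], "xyz": [x, y, z], "fingers": fingers}, ...]. A call has 1 to 5 rows; each row is the pose to reach, as a shift and turn from the pose commanded when the call began, along the tool's axes at that moment; what a row does not reach only later rows make up. A row lasts 1/12 s, in which the tool goes at most 41.7 mm and 7.16 degrees, less where a joint would pass 70% of its speed; a pose out of reach is approached as far as the arm can. A call with a gripper value outside its range is refused whole. The fingers move at their own pace and stop on an object; the grip force is fixed at half the most. Time passes only in rows, so rows that repeat a pose let the fingers close. It gives the time, the measured TCP pose, the force, the opening and the grip force at its end, in the units of the state.
- state(): the state, without advancing time (a new reading comes with each control period).
- camera(name): name is "side" or "top" or "wrist"; returns a dict with "frame" (384x512x3 uint8, blue, green, red), "intrinsics" (3x3 intrinsics, pixels), "k1" (the pictures are not rectified: a ray, as slopes to the right and down, at radius r is drawn at 1 + k1 r^2 times it, then the intrinsics apply), "camera_from_world" (4x4, takes a point from world to camera coordinates); the wrist camera has in their place "tool_from_camera" (4x4, takes a point from camera to tool coordinates, whose origin is the TCP and whose axes are the flange's). Camera axes: x right, y down, z forward; pixel columns grow to the right and rows downward; lengths in m; the calibration is good to about 2 mm. A picture is of the moment at which its call begins: read the wrist's pose just before it. There is no depth.
- close_job(): hands the job in; it is judged then, once.
The state is a dict: "time": time; "qpos": joint angles; "joint_velocities": joint speeds; "effort": joint torques, N m; "position": TCP position; "eef_rot": TCP orientation; "force": force on the tool from outside, world axes, zero at the start; "moment": the same for the moment, N m; "gripper_width": opening from 0.0 (shut) to 1.0 (fully open); "grasp_force": force on a finger pad.
Only numpy, scipy, OpenCV 4.12 (cv2) and the standard library are available. Lean on these libraries where they do the work, as an engineer would, in place of code of your own. Each camera call takes 0.05 s, during which the arm holds its last target. There are 200 camera calls.

TASK

Get the burger press ready: bring the small round mould pan over and slide it between the guide rails all the way in to the back stop under the raised plate, then wind the handwheel clockwise to lower the plate into the pan until the red pointer is level with the middle of the blue thickness marker. Leave the blue marker where it is set and do not disturb the spice jars, the kitchen timer and the milk jug that stand around.

Things in the scene. Friction and masses are not known exactly. Their poses are not given: they have to be found in the camera images.
- press_axis (a point): centre of the fixed burger press, on the worktop (z = 0) under its screw. The frame's x runs along the press's cross beam, roughly away from the robot; +y points out of its open mouth, roughly to the robot's left. Columns at x = +-80 mm, y = 0 carry the cross beam, 224 mm long, 36 mm wide, z = 122 to 140 mm
- press_mouth (a point): on the worktop in the mouth, 75 mm along +y from press_axis. Two guide rails 12 mm high, inner faces 54 mm either side of the centre line, run from y = -50 to +50 mm and flare out to y = 75 mm; the back stop (16 mm high) has its face at y = -50.5 mm. There is no floor plate: the pan slides on the worktop
- bow_top (a point): middle of the steel carrying bow over the wheel: a 10 mm round bar in the plane y = 0 of the press, uprights at x = +-104 mm, level top bar at z = 175 to 185 mm. A finger reaching down into the wheel cannot pass through that plane, so the wheel is wound in several strokes
- wheel_hub (a point): centre of the level handwheel, on the press axis at z = 155 mm: black rim of centre radius 69 mm, 14 mm thick (z = 148 to 162); hub radius 14 mm; four round spokes 10 mm thick (z = 150 to 160), 90 degrees apart, open windows between. The screw, 12 mm thick, rises through the hub to z = 174 mm at most
- wheel_spoke (a point): point in the middle of one of the four spokes, 45 mm from the wheel axis; the other three lie 90, 180 and 270 degrees round from it. Turns with the wheel
- wheel (a joint): handwheel angle in rad, growing clockwise seen from above. The plate goes down 8 mm per rad (50 mm per turn). Range -0.2 to 7.2; about 0.12 N m of friction, and it stays where it is left. It can be pushed by a spoke
- pointer (a point): tip of the red pointer on the pressing head, beside the white scale strip on the robot's side of the press. It goes down and up with the plate, 42 mm above the plate's underside
- blue_mark (a point): middle of the blue marker (6 mm high) clipped on the white scale strip; the height to which the pointer tip shall come. Stiff to slide; it is to stay
- plate_face (a point): centre of the underside of the round steel pressing plate, radius 38 mm
- mould: round aluminium mould pan, outer radius 50 mm, 35 mm high, inner radius 46 mm, floor 4 mm thick, 0.2 kg, open at the top. Origin: centre of its underside; +z up, +y towards its handle. Its centre lies on the press axis when it touches the back stop
- mould_grip (a point): grip point on the pan's straight black handle, 155 mm from the pan's centre along its +y, at z = 24 mm. The handle is 16 mm wide, 14 mm high (z = 17 to 31) and runs from 70 to 190 mm from the centre. With the pan home it points out of the mouth
- spice_jar_1: glass spice jar with red cap, 45 mm wide, 106 mm high, beside the press; origin under its centre. Bystander
- spice_jar_2: second glass spice jar with red cap, 45 mm wide, 106 mm high, beside the press; origin under its centre. Bystander
- timer: green and white kitchen timer, 65 mm wide, 58 mm high, beyond the pan; origin under its centre. Bystander
- creamer: small steel milk jug, 57x74x65 mm; origin under its centre. Bystander

How it is judged:
By the outcome, as a careful person would: the job done as asked, in the order asked, and still so for the second after the job is handed in, with the robot touching nothing.
It also fails if it takes over 72 s, if anything falls off the work surface, if the arm or the gripper's body presses on something with over 40 N, if the wrist force passes 120 N, or if a joint passes its speed limit or range.

## Working session

There is one attempt and no reset: what is moved stays moved. The work goes in short steps, Python scripts to look and compute and a tool call to move; the robot and the scene stay as the last step left them, time stands still between calls to the robot, and variables do not carry over. Pictures are saved under pics/ and viewed, at most 10 in all, crops included, and the job is handed in when it is done.

Besides the shell and the picture viewer there is one more tool, called as name(argument=value, ...), one argument or row to a line, values as JSON. arm_command: Moves the arm, as the interface text tells. Its arguments: {"type":"object","properties":{"deltas":{"type":"array"}},"required":["deltas"]}

```bash
mkdir -p pics; cat > h.py <<'E'
import numpy as np, cv2
from cell import state, camera, close_job
def shot(n,fn=None):
    s=state(); c=camera(n)
    if fn: cv2.imwrite('pics/'+fn,c['frame'])
    K=np.array(c['intrinsics'])
    if n=='wrist':
        T=np.eye(4);T[:3,:3]=s['eef_rot'];T[:3,3]=s['position'];W=T@np.array(c['tool_from_camera'])
    else: W=np.linalg.inv(np.array(c['camera_from_world']))
    return dict(K=K,k1=c['k1'],W=W,f=c['frame'])
def proj(c,P):
    P=np.atleast_2d(np.asarray(P,float));M=np.linalg.inv(c['W']);q=P@M[:3,:3].T+M[:3,3]
    s=q[:,:2]/q[:,2:];s=s*(1+c['k1']*(s**2).sum(1,keepdims=True))
    return s@c['K'][:2,:2].T+c['K'][:2,2]
def ray(c,uv):
    s0=np.linalg.solve(c['K'],np.array([uv[0],uv[1],1.]))[:2];s=s0.copy()
    for _ in range(30): s=s0/(1+c['k1']*(s@s))
    return c['W'][:3,3],c['W'][:3,:3]@np.array([s[0],s[1],1.])
def at(c,uv,z):
    o,d=ray(c,uv);return o+d*(z-o[2])/d[2]
E
python3 - <<'E'
from h import *
import pickle
D={n:shot(n) for n in('top','side','wrist')}
pickle.dump(D,open('d0.pkl','wb'))
a=cv2.resize(D['top']['f'],(800,600));cv2.imwrite('pics/top0.png',a)
a=cv2.resize(D['side']['f'],(800,600));cv2.imwrite('pics/side0.png',a)
for n in D: print(n,D[n]['W'].round(3).tolist(),D[n]['K'].round(1).tolist(),D[n]['k1'])
s=state();print(s)
E
```

```text
top [[-0.013, -0.98, 0.199, 0.432], [-1.0, 0.014, 0.005, 0.16], [-0.008, -0.198, -0.98, 0.993], [0.0, 0.0, 0.0, 1.0]] [[408.4, 0.0, 253.0], [0.0, 408.4, 194.0], [0.0, 0.0, 1.0]] 0.02482922573215355
side [[0.967, -0.166, 0.192, 0.414], [-0.253, -0.568, 0.783, -0.657], [-0.021, -0.806, -0.592, 0.74], [0.0, 0.0, 0.0, 1.0]] [[431.6, 0.0, 255.2], [0.0, 431.6, 196.3], [0.0, 0.0, 1.0]] -0.10829700422739082
wrist [[0.453, -0.853, -0.259, 0.348], [-0.892, -0.433, -0.13, -0.525], [-0.001, 0.29, -0.957, 0.373], [0.0, 0.0, 0.0, 1.0]] [[314.8, 0.0, 253.6], [0.0, 314.8, 188.3], [0.0, 0.0, 1.0]] -0.08009595923669745
{'time': 0.15, 'qpos': array([-1.20761784e+00,  4.91377067e-01,  1.55929482e+00, -8.96596936e-06,
        1.09168283e+00, -1.05601939e-01]), 'joint_velocities': array([ 0.00055719, -0.00182134, -0.00283914,  0.00039601, -0.00133649,
        0.00142561]), 'effort': array([ 1.85869183e-03, -6.18709731e+01, -2.61688918e+01, -1.17917648e-04,
        3.21453845e-03, -2.04183891e-05]), 'position': array([ 0.28233675, -0.55742209,  0.23089438]), 'eef_rot': array([[ 8.92118094e-01,  4.51802202e-01, -2.78158638e-04],
       [ 4.51802282e-01, -8.92117814e-01,  7.09530123e-04],
       [ 7.24169957e-05, -7.58657367e-04, -9.99999710e-01]]), 'force': array([-0.292346  ,  0.6010508 , -0.08684104]), 'moment': array([-0.01418718, -0.04308859, -0.01860812]), 'grasp_force': 0.0, 'gripper_width': 1.0000094488283242}
```

View pics/top0.png

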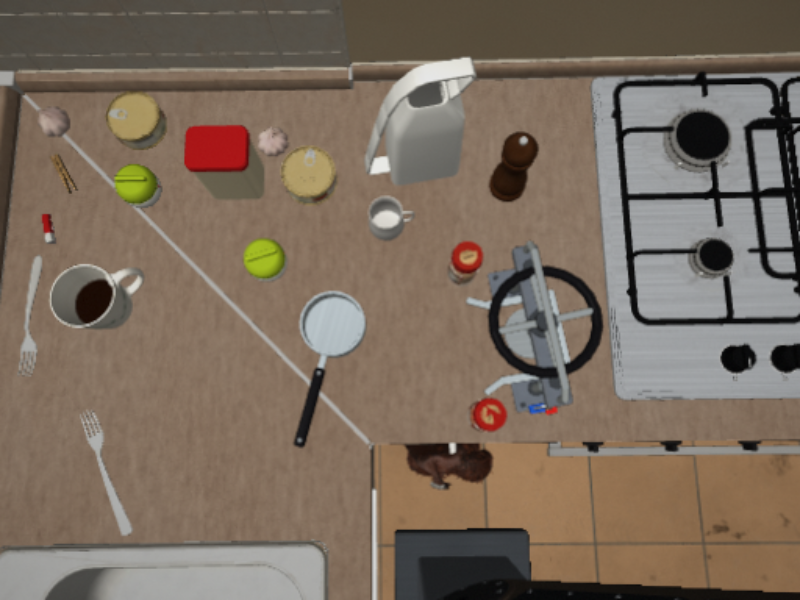

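View pics/side0.png

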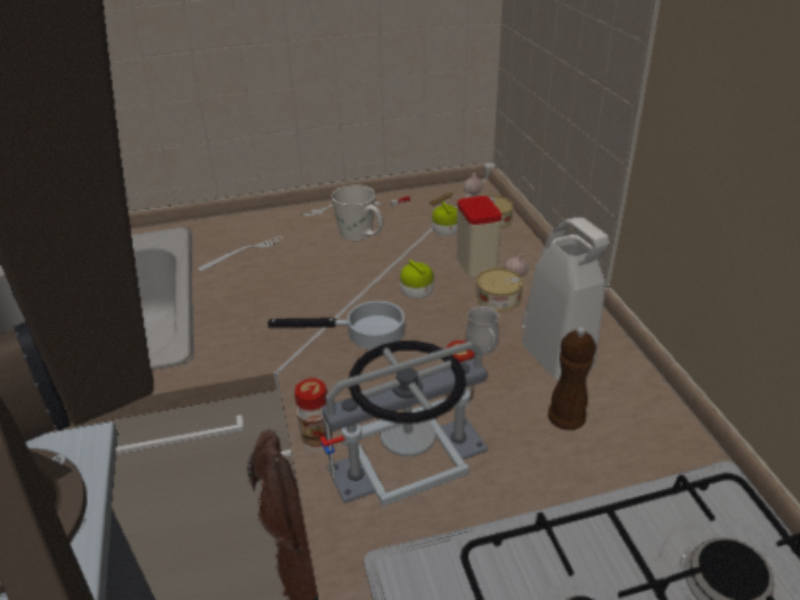

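The top view shows the pan at (333,323) with its handle running to (300,440). The wheel is centred at (546,320), the bow runs from (533,245) to (567,400), and the jars are at (467,260) and (489,414). The press mouth faces left in the image (+y). Next I'll fit poses to these.

```bash
python3 - <<'E'
from h import *
import pickle
from scipy.optimize import least_squares
D=pickle.load(open('d0.pkl','rb'));t=D['top'];s=D['side'];k=.64
P=lambda c,u,v,z:at(c,(u*k,v*k),z).round(4)
print('wheel top',P(t,546,320,.155),'bow ends',P(t,533,245,.18),P(t,567,400,.18))
print('pan',P(t,333,323,.035),'handle end',P(t,300,441,.024),'h start',P(t,321,370,.024))
print('jars',P(t,467,256,.106),P(t,489,414,.106),'timer',P(t,265,258,.05),'jug',P(t,386,216,.06))
# refine rim: dark pixels near predicted annulus, both cams
def darkpts(c,ctr):
    g=c['f'].max(2);th=np.linspace(0,2*np.pi,72,endpoint=False);out=[]
    for a in th:
        rr=np.linspace(.05,.09,81);L=np.c_[ctr[0]+rr*np.cos(a),ctr[1]+rr*np.sin(a),np.full(81,.155)]
        uv=proj(c,L).astype(np.float32)
        v=cv2.remap(g,uv[:,0].reshape(1,-1),uv[:,1].reshape(1,-1),cv2.INTER_LINEAR)[0]
        m=v<50
        if 15<m.sum()<45: out.append([a,rr[m].mean(),ctr[0]+rr[m].mean()*np.cos(a),ctr[1]+rr[m].mean()*np.sin(a)])
    return np.array(out)
for c,n in((t,'top'),(s,'side')):
    ctr=P(t,546,320,.155)[:2]
    for _ in range(4):
        o=darkpts(c,ctr); r=least_squares(lambda p:np.hypot(o[:,2]-p[0],o[:,3]-p[1])-p[2],[*ctr,.069],loss='soft_l1',f_scale=.002);ctr=r.x[:2]
    print(n,len(o),r.x.round(4))
# crops
def crop(c,x0,y0,x1,y1,w): 
    a=c['f'][y0:y1,x0:x1];return cv2.resize(a,(w,int(w*a.shape[0]/a.shape[1])),interpolation=cv2.INTER_CUBIC)
A=crop(t,290,140,400,270,400);B=crop(s,180,200,330,330,400)
h=max(len(A),len(B));Z=np.zeros((h,800,3),np.uint8);Z[:len(A),:400]=A;Z[:len(B),400:]=B;cv2.imwrite('pics/c1.png',Z);print(Z.shape)
E
```

```text
wheel top [ 0.5756 -0.0361  0.155 ] bow ends [ 0.6719 -0.0191  0.18  ] [ 0.4691 -0.0503  0.18  ]
pan [0.5961 0.2595 0.035 ] handle end [0.4213 0.3084 0.024 ] h start [0.526  0.2784 0.024 ]
jars [0.6788 0.06   0.106 ] [0.4548 0.038  0.106 ] timer [0.6959 0.3626 0.05  ] jug [0.757  0.1767 0.06  ]
top 67 [ 0.5751 -0.0341  0.0685]
side 63 [ 0.574  -0.0358  0.0684]
(472, 800, 3)
```

View pics/c1.png

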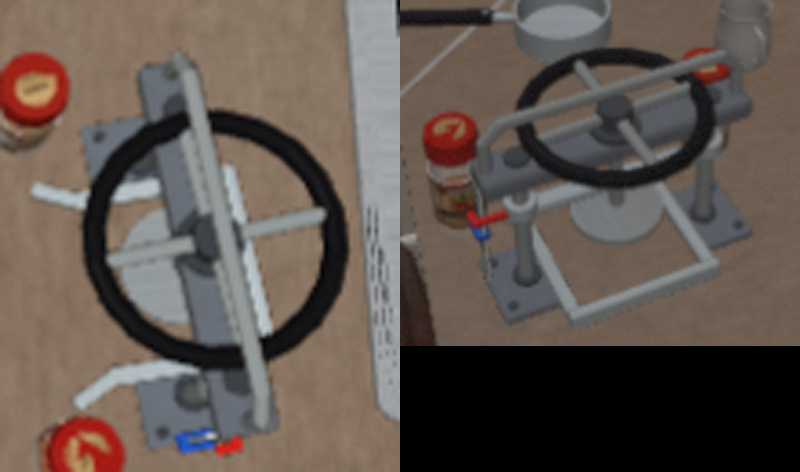

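```bash
cat >> h.py <<'E'
import json
def plan(wps,start=None,step=38,rot=7.0):
    """wps: (x,y,z mm, yaw deg, fingers, maxstep) world, tool down; prints calls of 5 rows"""
    s=state();R=s['eef_rot']
    cur=np.r_[np.array(s['position'])*1000,np.degrees(np.arctan2(R[1,0],R[0,0]))] if start is None else np.array(start,float)
    rows=[];p=cur.copy()
    for w in wps:
        q=np.array(w[:4],float);q[3]=p[3]+(q[3]-p[3]+180)%360-180;st=w[5] if len(w)>5 else step
        n=max(1,int(np.ceil(max(np.linalg.norm(q[:3]-p[:3])/st,abs(q[3]-p[3])/rot))))
        if np.allclose(q,p,atol=.6): n=w[5] if len(w)>5 else 1
        rows+=[(p+(q-p)*i/n,w[4]) for i in range(1,n+1)];p=q
    for i in range(0,len(rows),5):
        c=np.radians(cur[3]);ax=np.array([[np.cos(c),np.sin(c),0],[np.sin(c),-np.cos(c),0],[0,0,-1]])
        out=[]
        for q,f in rows[i:i+5]:
            d=np.round(ax.T@(q[:3]-cur[:3]),0 if st>2 else 1);a=np.round(-(q[3]-cur[3]),1)
            out.append((d,a,f))
        print(json.dumps([{"angular":[0,0,float(a)],"xyz":[float(v) for v in d],"fingers":f} for d,a,f in out]))
        cur=np.r_[cur[:3]+ax@out[-1][0],cur[3]-out[-1][1]]
    print('end',cur.round(1))
E
python3 - <<'E'
from h import *
plan([(430,-250,260,60,85),(455,0,260,105,85),(447,301,130,164.2,85)])
D=__import__('pickle').load(open('d0.pkl','rb'))
a=at(D['side'],(212.6,256.2),.18);b=at(D['side'],(300.8,222.5),.18);print(a,b,np.degrees(np.arctan2(*(b-a)[[1,0]])))
t=D['top'];f=lambda u,v,z:at(t,(290+u/3.636,140+v/3.636),z)
a=f(262,420,.18);b=f(178,60,.18);print(a,b,np.degrees(np.arctan2(*(b-a)[[1,0]])))
print('spoke',f(110,262,.155),f(325,213,.155)); 
print('beam',f(270,425,.14),f(190,65,.14),f(215,430,.14),f(140,75,.14)) 
E
```

```text
[{"angular": [0, 0, -3.3], "xyz": [27.0, -21.0, -3.0], "fingers": 85}, {"angular": [0, 0, -6.6], "xyz": [54.0, -42.0, -6.0], "fingers": 85}, {"angular": [0, 0, -9.9], "xyz": [81.0, -62.0, -9.0], "fingers": 85}, {"angular": [0, 0, -13.3], "xyz": [108.0, -83.0, -12.0], "fingers": 85}, {"angular": [0, 0, -16.6], "xyz": [135.0, -104.0, -15.0], "fingers": 85}]
[{"angular": [0, 0, -3.3], "xyz": [32.0, -12.0, -2.0], "fingers": 85}, {"angular": [0, 0, -6.6], "xyz": [64.0, -24.0, -5.0], "fingers": 85}, {"angular": [0, 0, -9.9], "xyz": [96.0, -36.0, -8.0], "fingers": 85}, {"angular": [0, 0, -13.2], "xyz": [128.0, -48.0, -11.0], "fingers": 85}, {"angular": [0, 0, -16.5], "xyz": [160.0, -60.0, -14.0], "fingers": 85}]
[{"angular": [0, 0, -6.5], "xyz": [32.0, -15.0, -0.0], "fingers": 85}, {"angular": [0, 0, -12.9], "xyz": [65.0, -30.0, -0.0], "fingers": 85}, {"angular": [0, 0, -19.3], "xyz": [98.0, -45.0, -0.0], "fingers": 85}, {"angular": [0, 0, -25.8], "xyz": [131.0, -60.0, -0.0], "fingers": 85}, {"angular": [0, 0, -32.2], "xyz": [163.0, -75.0, -0.0], "fingers": 85}]
[{"angular": [0, 0, -6.4], "
[... 511 characters left out ...]
44.0], "fingers": 85}, {"angular": [0, 0, -26.3], "xyz": [112.0, 74.0, 58.0], "fingers": 85}, {"angular": [0, 0, -32.9], "xyz": [140.0, 92.0, 72.0], "fingers": 85}]
[{"angular": [0, 0, -6.5], "xyz": [13.0, 31.0, 15.0], "fingers": 85}]
end [447.4 301.  129.9 164.2]
[ 0.47246976 -0.07494375  0.18      ] [ 0.66173496 -0.02783285  0.18      ] 13.977705115158289
[ 0.47005015 -0.04875853  0.18      ] [ 0.67259332 -0.01472187  0.18      ] 9.53922406798562
spoke [0.56117225 0.02498828 0.155     ] [ 0.58780111 -0.09879097  0.155     ]
beam [ 0.46908937 -0.06332239  0.14      ] [ 0.68124425 -0.03024094  0.14      ] [ 0.46665047 -0.03218395  0.14      ] [ 6.75555948e-01 -3.07354968e-04  1.40000000e-01]
```

arm_command(
  deltas=[
    {"angular":[0,0,-3.3],"xyz":[27,-21,-3],"fingers":85},
    {"angular":[0,0,-6.6],"xyz":[54,-42,-6],"fingers":85},
    {"angular":[0,0,-9.9],"xyz":[81,-62,-9],"fingers":85},
    {"angular":[0,0,-13.3],"xyz":[108,-83,-12],"fingers":85},
    {"angular":[0,0,-16.6],"xyz":[135,-104,-15],"fingers":85},
  ],
)

```text
time: 0.57
position: [0.3561, -0.4023, 0.2463]
eef_rot: [[0.724, 0.69, -0.0], [0.69, -0.724, 0.0], [0.0, -0.0, -1.0]]
force: [0.5, -0.2, -0.6]
gripper_width: 0.997
grasp_force: 0.0
```

arm_command(
  deltas=[
    {"angular":[0,0,-3.3],"xyz":[32,-12,-2],"fingers":85},
    {"angular":[0,0,-6.6],"xyz":[64,-24,-5],"fingers":85},
    {"angular":[0,0,-9.9],"xyz":[96,-36,-8],"fingers":85},
    {"angular":[0,0,-13.2],"xyz":[128,-48,-11],"fingers":85},
    {"angular":[0,0,-16.5],"xyz":[160,-60,-14],"fingers":85},
  ],
)

```text
time: 0.98
position: [0.4311, -0.2486, 0.2604]
eef_rot: [[0.498, 0.867, -0.0], [0.867, -0.498, 0.0], [-0.0, -0.0, -1.0]]
force: [0.7, -0.2, 0.9]
gripper_width: 0.995
grasp_force: 0.0
```

arm_command(
  deltas=[
    {"angular":[0,0,-6.5],"xyz":[32,-15,0],"fingers":85},
    {"angular":[0,0,-12.9],"xyz":[65,-30,0],"fingers":85},
    {"angular":[0,0,-19.3],"xyz":[98,-45,0],"fingers":85},
    {"angular":[0,0,-25.8],"xyz":[131,-60,0],"fingers":85},
    {"angular":[0,0,-32.2],"xyz":[163,-75,0],"fingers":85},
  ],
)

```text
time: 1.4
position: [0.4472, -0.0698, 0.2603]
eef_rot: [[-0.043, 0.999, 0.0], [0.999, 0.043, -0.0], [-0.0, 0.0, -1.0]]
force: [1.2, -0.2, 0.7]
gripper_width: 0.99
grasp_force: 0.0
```

arm_command(
  deltas=[
    {"angular":[0,0,-6.4],"xyz":[35,5,0],"fingers":85},
    {"angular":[0,0,-12.8],"xyz":[71,10,0],"fingers":85},
    {"angular":[0,0,-19.4],"xyz":[105,11,14],"fingers":85},
    {"angular":[0,0,-26.0],"xyz":[138,11,29],"fingers":85},
    {"angular":[0,0,-32.6],"xyz":[171,11,43],"fingers":85},
  ],
)

```text
time: 1.82
position: [0.4516, 0.1015, 0.2168]
eef_rot: [[-0.575, 0.818, 0.001], [0.818, 0.575, -0.0], [-0.0, 0.0, -1.0]]
force: [0.5, -0.4, -0.4]
gripper_width: 0.994
grasp_force: 0.0
```

arm_command(
  deltas=[
    {"angular":[0,0,-6.6],"xyz":[28,19,15],"fingers":85},
    {"angular":[0,0,-13.1],"xyz":[56,37,29],"fingers":85},
    {"angular":[0,0,-19.7],"xyz":[84,56,44],"fingers":85},
    {"angular":[0,0,-26.3],"xyz":[112,74,58],"fingers":85},
    {"angular":[0,0,-32.9],"xyz":[140,92,72],"fingers":85},
  ],
)

```text
time: 2.23
position: [0.4473, 0.2689, 0.1444]
eef_rot: [[-0.927, 0.375, -0.0], [0.375, 0.927, -0.0], [0.0, -0.0, -1.0]]
force: [0.5, -0.2, 0.4]
gripper_width: 0.996
grasp_force: 0.0
```

arm_command(
  deltas=[
    {"angular":[0,0,-6.5],"xyz":[13,31,15],"fingers":85},
    {"angular":[0,0,-6.5],"xyz":[13,31,15],"fingers":85},
    {"angular":[0,0,-6.5],"xyz":[13,31,15],"fingers":85},
  ],
)

```text
time: 2.48
position: [0.4467, 0.3019, 0.1291]
eef_rot: [[-0.963, 0.271, -0.002], [0.271, 0.963, -0.001], [0.001, -0.002, -1.0]]
force: [0.1, -0.9, -0.1]
gripper_width: 0.993
grasp_force: 0.0
```

```bash
python3 - <<'E'
from h import *
c=shot('wrist','w1.png');s=state();R=s['eef_rot'];print(s['time'],s['position'],R.round(4).tolist(),s['qpos'].round(3))
cv2.imwrite('pics/w1.png',c['f']);import pickle;pickle.dump(c,open('w1.pkl','wb'))
print('pred grip/end',proj(c,[[.447,.301,.031],[.4213,.3084,.031],[.596,.2595,.035]]))
E
```

```text
2.5333 [0.4470288  0.30091872 0.12983671] [[-0.962, 0.2729, -0.001], [0.2729, 0.962, -0.0008], [0.0008, -0.001, -1.0]] [ 0.47   0.501  1.876 -0.     0.766 -0.824]
pred grip/end [[253.28487319 190.42522454]
 [253.51355089 157.47250168]
 [253.62194766 347.38607307]]
```

View pics/w1.png

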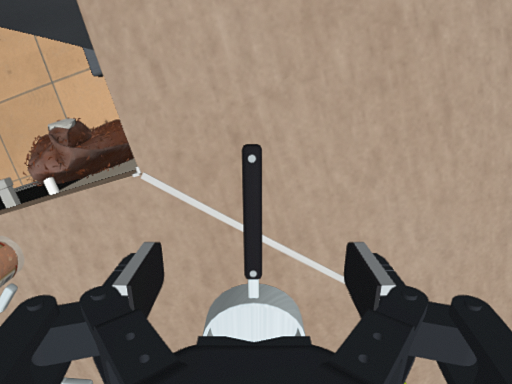

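The handle runs straight down the image from (252,145) to (253,278), so it is aligned with the tool. I'll work out its position from those pixels.

```bash
python3 - <<'E'
from h import *
import pickle
c=pickle.load(open('w1.pkl','rb'));e=at(c,(252.3,145),.031);b=at(c,(253.3,278),.031);d=(b-e)/np.linalg.norm(b-e)
print(e,b,np.linalg.norm(b-e),np.degrees(np.arctan2(-d[1],-d[0])),'grip',e+d*.035,'ctr',e+d*.19)
g=(e+d*.035)*1000;y=np.degrees(np.arctan2(-d[1],-d[0]))
plan([(g[0],g[1],5,y,85,30),(g[0],g[1],5,y,5,8)])
E
```

```text
[0.41168414 0.31013048 0.031     ] [0.52455692 0.27923603 0.031     ] 0.11702449180038696 164.6924655103916 grip [0.44544244 0.30089048 0.031     ] ctr [0.59494346 0.2599705  0.031     ]
[{"angular": [0, 0, -0.1], "xyz": [0.0, -0.0, 25.0], "fingers": 85}, {"angular": [0, 0, -0.2], "xyz": [1.0, -0.0, 50.0], "fingers": 85}, {"angular": [0, 0, -0.3], "xyz": [1.0, -0.0, 75.0], "fingers": 85}, {"angular": [0, 0, -0.4], "xyz": [1.0, -0.0, 100.0], "fingers": 85}, {"angular": [0, 0, -0.5], "xyz": [2.0, -0.0, 125.0], "fingers": 85}]
[{"angular": [0, 0, -0.0], "xyz": [-0.0, -0.0, -0.0], "fingers": 5}, {"angular": [0, 0, -0.0], "xyz": [-0.0, -0.0, -0.0], "fingers": 5}, {"angular": [0, 0, -0.0], "xyz": [-0.0, -0.0, -0.0], "fingers": 5}, {"angular": [0, 0, -0.0], "xyz": [-0.0, -0.0, -0.0], "fingers": 5}, {"angular": [0, 0, -0.0], "xyz": [-0.0, -0.0, -0.0], "fingers": 5}]
[{"angular": [0, 0, -0.0], "xyz": [-0.0, -0.0, -0.0], "fingers": 5}, {"angular": [0, 0, -0.0], "xyz": [-0.0, -0.0, -0.0], "fingers": 5}, {"angular": [0, 0, -0.0], "xyz": [-0.0, -0.0, -0.0], "fingers": 5}]
end [445.1 301.5   4.8 164.7]
```

arm_command(
  deltas=[
    {"angular":[0,0,-0.1],"xyz":[0,0,30],"fingers":85},
    {"angular":[0,0,-0.2],"xyz":[1,0,60],"fingers":85},
    {"angular":[0,0,-0.3],"xyz":[1,0,90],"fingers":85},
    {"angular":[0,0,-0.4],"xyz":[1.5,0,112],"fingers":85},
    {"angular":[0,0,-0.5],"xyz":[1.5,0,124],"fingers":85},
  ],
)

```text
time: 2.95
position: [0.4458, 0.2995, 0.0047]
eef_rot: [[-0.964, 0.268, -0.002], [0.268, 0.964, -0.001], [0.001, -0.001, -1.0]]
force: [0.1, 0.4, 0.0]
gripper_width: 0.995
grasp_force: 0.0
```

arm_command(
  deltas=[
    {"angular":[0,0,0],"xyz":[0,0,0],"fingers":5},
    {"angular":[0,0,0],"xyz":[0,0,0],"fingers":5},
    {"angular":[0,0,0],"xyz":[0,0,0],"fingers":5},
    {"angular":[0,0,0],"xyz":[0,0,0],"fingers":5},
    {"angular":[0,0,0],"xyz":[0,0,0],"fingers":5},
  ],
)

```text
time: 3.37
position: [0.4466, 0.3013, 0.0075]
eef_rot: [[-0.964, 0.265, 0.002], [0.265, 0.964, 0.001], [-0.001, 0.001, -1.0]]
force: [0.0, -0.0, -0.7]
gripper_width: 0.292
grasp_force: 0.0
```

arm_command(
  deltas=[
    {"angular":[0,0,0],"xyz":[0,0,0],"fingers":5},
    {"angular":[0,0,0],"xyz":[0,0,0],"fingers":5},
    {"angular":[0,0,0],"xyz":[0,0,0],"fingers":5},
    {"angular":[0,0,0],"xyz":[0,0,0],"fingers":5},
    {"angular":[0,0,0],"xyz":[0,0,0],"fingers":5},
  ],
)

```text
time: 3.78
position: [0.4462, 0.3013, 0.0064]
eef_rot: [[-0.964, 0.265, 0.001], [0.265, 0.964, 0.0], [-0.0, 0.0, -1.0]]
force: [0.2, -1.2, 2.7]
gripper_width: 0.171
grasp_force: 60.2
```

```bash
python3 - <<'E'
from h import *
plan([(446,301.3,31,164.7,5),(529,251.5,31,99,5),(529,251.5,6.5,99,5,13)])
E
```

```text
[{"angular": [0, 0, -0.0], "xyz": [0.0, -0.0, -25.0], "fingers": 5}, {"angular": [0, 0, 6.5], "xyz": [-9.0, -3.0, -25.0], "fingers": 5}, {"angular": [0, 0, 13.1], "xyz": [-18.0, -5.0, -25.0], "fingers": 5}, {"angular": [0, 0, 19.7], "xyz": [-28.0, -8.0, -25.0], "fingers": 5}, {"angular": [0, 0, 26.2], "xyz": [-37.0, -10.0, -25.0], "fingers": 5}]
[{"angular": [0, 0, 6.6], "xyz": [-10.0, 1.0, 0.0], "fingers": 5}, {"angular": [0, 0, 13.2], "xyz": [-19.0, 3.0, 0.0], "fingers": 5}, {"angular": [0, 0, 19.8], "xyz": [-29.0, 5.0, 0.0], "fingers": 5}, {"angular": [0, 0, 26.3], "xyz": [-38.0, 7.0, 0.0], "fingers": 5}, {"angular": [0, 0, 32.9], "xyz": [-48.0, 8.0, 0.0], "fingers": 5}]
[{"angular": [0, 0, 6.6], "xyz": [-7.0, 7.0, 0.0], "fingers": 5}, {"angular": [0, 0, 6.6], "xyz": [-7.0, 7.0, 13.0], "fingers": 5}, {"angular": [0, 0, 6.6], "xyz": [-7.0, 7.0, 25.0], "fingers": 5}]
end [529.1 251.2   6.4  99. ]
```

arm_command(
  deltas=[
    {"angular":[0,0,0],"xyz":[0,0,-25],"fingers":5},
    {"angular":[0,0,6.5],"xyz":[-9,-3,-25],"fingers":5},
    {"angular":[0,0,13.1],"xyz":[-18,-5,-25],"fingers":5},
    {"angular":[0,0,19.7],"xyz":[-28,-8,-25],"fingers":5},
    {"angular":[0,0,26.2],"xyz":[-37,-10,-25],"fingers":5},
  ],
)

```text
time: 4.2
position: [0.4791, 0.2815, 0.0311]
eef_rot: [[-0.745, 0.667, -0.001], [0.667, 0.745, -0.0], [0.0, -0.001, -1.0]]
force: [-0.6, 0.7, -1.7]
gripper_width: 0.171
grasp_force: 59.6
```

arm_command(
  deltas=[
    {"angular":[0,0,6.6],"xyz":[-10,1,0],"fingers":5},
    {"angular":[0,0,13.2],"xyz":[-19,3,0],"fingers":5},
    {"angular":[0,0,19.8],"xyz":[-29,5,0],"fingers":5},
    {"angular":[0,0,26.3],"xyz":[-38,7,0],"fingers":5},
    {"angular":[0,0,32.9],"xyz":[-48,8,0],"fingers":5},
  ],
)

```text
time: 4.62
position: [0.5203, 0.2558, 0.0308]
eef_rot: [[-0.263, 0.965, -0.001], [0.965, 0.263, -0.0], [-0.0, -0.001, -1.0]]
force: [-1.0, -0.2, -1.9]
gripper_width: 0.173
grasp_force: 59.6
```

arm_command(
  deltas=[
    {"angular":[0,0,6.6],"xyz":[-7,7,0],"fingers":5},
    {"angular":[0,0,6.6],"xyz":[-7,7,8],"fingers":5},
    {"angular":[0,0,6.6],"xyz":[-7,7,16],"fingers":5},
    {"angular":[0,0,6.6],"xyz":[-7,7,24],"fingers":5},
    {"angular":[0,0,6.6],"xyz":[-7,7,24],"fingers":5},
  ],
)

```text
time: 5.03
position: [0.528, 0.2512, 0.0055]
eef_rot: [[-0.159, 0.987, -0.002], [0.987, 0.159, -0.001], [-0.001, -0.002, -1.0]]
force: [0.1, -3.1, 4.3]
gripper_width: 0.174
grasp_force: 60.4
```

```bash
python3 - <<'E'
from h import *
import pickle
c=shot('top');pickle.dump(c,open('t2.pkl','wb'));s=state();print(s['position'],s['force'],s['grasp_force'],s['time'])
# overlay model of press at current estimate
A=np.array([.5745,-.035]);th=np.radians(9);X=np.array([np.cos(th),np.sin(th)]);Y=np.array([-np.sin(th),np.cos(th)])
W=lambda x,y,z:np.r_[A+X*x/1e3+Y*y/1e3,z/1e3]
x0,y0,sc=240,110,4.5
f=cv2.resize(c['f'][y0:y0+130,x0:x0+170],None,fx=sc,fy=sc,interpolation=cv2.INTER_CUBIC)
def line(pts,col):
    q=((proj(c,pts)-[x0,y0]+.5)*sc).astype(int);cv2.polylines(f,[q.reshape(-1,1,2)],False,col,1)
for sg in(-1,1): line([W(sg*54,y,12) for y in(-50,50)],(0,255,255))
line([W(-104,0,180),W(104,0,180)],(0,255,0))
line([W(-112,18,140),W(112,18,140),W(112,-18,140),W(-112,-18,140),W(-112,18,140)],(255,0,255))
line([W(69*np.cos(a),69*np.sin(a),155) for a in np.linspace(0,6.3,60)],(0,0,255))
p=np.array(s['position'])[:2];pc=p-Y*.155
line([np.r_[pc+.05*np.array([np.cos(a),np.sin(a)]),.035] for a in np.linspace(0,6.3,60)],(255,255,0))
print(pc, 'press frame',(pc-A)@X,(pc-A)@Y);cv2.imwrite('pics/o2.png',f);print(f.shape)
E
```

```text
[0.52821274 0.25115013 0.00633571] [-0.47223511 -1.68012924  2.65784586] 60.188376903533936 5.0833
[0.55246009 0.09805844] press frame -0.0009536394767643648 0.13486807134482973
(585, 765, 3)
```

View pics/o2.png

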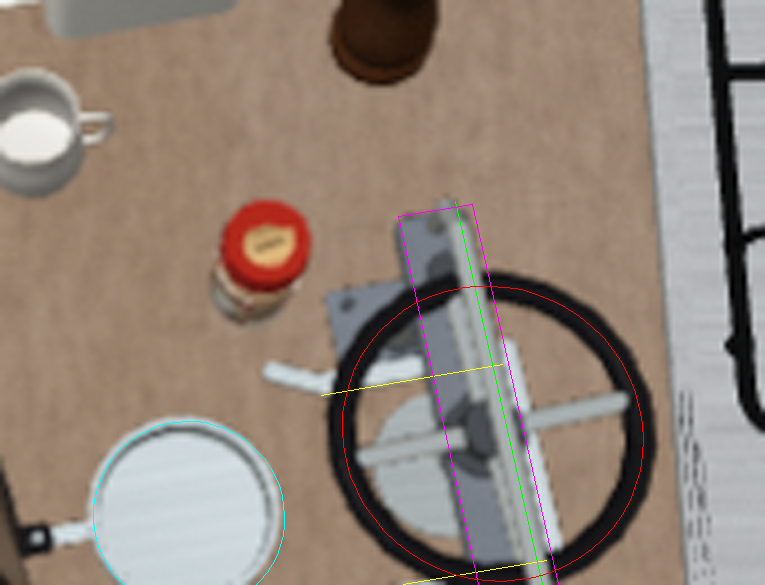

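The overlay matches the press to within about 1–2 mm, and the pan (cyan) sits squarely in front of the mouth. I'll slide it in now.

```bash
python3 - <<'E'
from h import *
A=np.array([574.5,-35.]);th=np.radians(9);X=np.array([np.cos(th),np.sin(th)]);Y=np.array([-np.sin(th),np.cos(th)])
g=lambda y:(*(A+Y*(155+y)),6.3,99,5,22)
plan([g(75),g(5)])
E
```

```text
[{"angular": [0, 0, 0.0], "xyz": [-20.0, 0.0, 0.0], "fingers": 5}, {"angular": [0, 0, 0.1], "xyz": [-40.0, 1.0, 0.0], "fingers": 5}, {"angular": [0, 0, 0.1], "xyz": [-60.0, 1.0, 0.0], "fingers": 5}, {"angular": [0, 0, 0.1], "xyz": [-77.0, 1.0, 0.0], "fingers": 5}, {"angular": [0, 0, 0.1], "xyz": [-95.0, 1.0, 0.0], "fingers": 5}]
[{"angular": [0, 0, 0.0], "xyz": [-17.0, -0.0, 0.0], "fingers": 5}, {"angular": [0, 0, 0.0], "xyz": [-35.0, -0.0, 0.0], "fingers": 5}]
end [549.8 122.9   6.3  99. ]
```

arm_command(
  deltas=[
    {"angular":[0,0,0],"xyz":[-18,0,0],"fingers":5},
    {"angular":[0,0,0.1],"xyz":[-36,1,0],"fingers":5},
    {"angular":[0,0,0.1],"xyz":[-54,1,0],"fingers":5},
    {"angular":[0,0,0.1],"xyz":[-72,1,0],"fingers":5},
    {"angular":[0,0,0.1],"xyz":[-90,1,0],"fingers":5},
  ],
)

```text
time: 5.5
position: [0.5437, 0.162, 0.0074]
eef_rot: [[-0.156, 0.988, -0.0], [0.988, 0.156, 0.0], [0.0, -0.0, -1.0]]
force: [0.1, 0.6, -0.7]
gripper_width: 0.175
grasp_force: 59.9
```

arm_command(
  deltas=[
    {"angular":[0,0,0],"xyz":[-10,0,0],"fingers":5},
    {"angular":[0,0,0],"xyz":[-20,0,0],"fingers":5},
    {"angular":[0,0,0],"xyz":[-30,0,0],"fingers":5},
    {"angular":[0,0,0],"xyz":[-40,0,0],"fingers":5},
    {"angular":[0,0,0],"xyz":[-40,0,0],"fingers":5},
  ],
)

```text
time: 5.92
position: [0.5504, 0.1215, 0.0073]
eef_rot: [[-0.154, 0.988, 0.0], [0.988, 0.154, -0.0], [-0.0, 0.0, -1.0]]
force: [0.7, -1.3, 0.6]
gripper_width: 0.172
grasp_force: 60.0
```

arm_command(
  deltas=[
    {"angular":[0,0,0],"xyz":[-1,0,0],"fingers":5},
    {"angular":[0,0,0],"xyz":[-2,0,0],"fingers":5},
    {"angular":[0,0,0],"xyz":[-3,0,0],"fingers":5},
    {"angular":[0,0,0],"xyz":[-3,0,0],"fingers":5},
  ],
)

```text
time: 6.25
position: [0.5505, 0.1202, 0.0073]
eef_rot: [[-0.155, 0.988, 0.0], [0.988, 0.155, -0.0], [-0.0, 0.0, -1.0]]
force: [-0.8, 0.8, 0.6]
gripper_width: 0.173
grasp_force: 60.0
```

arm_command(
  deltas=[
    {"angular":[0,0,0],"xyz":[-0.7,0,0],"fingers":5},
    {"angular":[0,0,0],"xyz":[-1.5,0,0],"fingers":5},
    {"angular":[0,0,0],"xyz":[-1.5,0,0],"fingers":5},
  ],
)

```text
time: 6.5
position: [0.5507, 0.1184, 0.0073]
eef_rot: [[-0.154, 0.988, 0.0], [0.988, 0.154, -0.0], [-0.0, 0.0, -1.0]]
force: [0.1, 1.4, 1.4]
gripper_width: 0.175
grasp_force: 60.0
```

arm_command(
  deltas=[
    {"angular":[0,0,0],"xyz":[-0.7,0,0],"fingers":5},
    {"angular":[0,0,0],"xyz":[-1.5,0,0],"fingers":5},
    {"angular":[0,0,0],"xyz":[-1.5,0,0],"fingers":5},
  ],
)

```text
time: 6.75
position: [0.551, 0.1167, 0.0073]
eef_rot: [[-0.154, 0.988, 0.0], [0.988, 0.154, -0.0], [-0.0, 0.0, -1.0]]
force: [-0.7, 1.3, 0.1]
gripper_width: 0.174
grasp_force: 60.0
```

arm_command(
  deltas=[
    {"angular":[0,0,0],"xyz":[-0.7,0,0],"fingers":5},
    {"angular":[0,0,0],"xyz":[-1.5,0,0],"fingers":5},
    {"angular":[0,0,0],"xyz":[-1.5,0,0],"fingers":5},
  ],
)

```text
time: 7.0
position: [0.5511, 0.1157, 0.0073]
eef_rot: [[-0.154, 0.988, -0.0], [0.988, 0.154, 0.0], [0.0, -0.0, -1.0]]
force: [-0.4, 6.3, 1.5]
gripper_width: 0.171
grasp_force: 60.1
```

arm_command(
  deltas=[
    {"angular":[0,0,0],"xyz":[-0.7,0,0],"fingers":5},
    {"angular":[0,0,0],"xyz":[-1.5,0,0],"fingers":5},
    {"angular":[0,0,0],"xyz":[-1.5,0,0],"fingers":5},
  ],
)

```text
time: 7.25
position: [0.5509, 0.1156, 0.0073]
eef_rot: [[-0.154, 0.988, -0.001], [0.988, 0.154, 0.001], [0.001, -0.0, -1.0]]
force: [-3.1, 19.7, 2.1]
gripper_width: 0.175
grasp_force: 60.2
```

```bash
python3 - <<'E'
from h import *
import pickle
s=state();print(s['position'],s['force'],s['moment'])
c=shot('side');t=shot('top');pickle.dump((c,t),open('s3.pkl','wb'))
a=cv2.resize(c['f'][190:330,180:330],None,fx=3.8,fy=3.8,interpolation=cv2.INTER_CUBIC);cv2.imwrite('pics/s3.png',a)
E
```

```text
[0.55089757 0.11557681 0.00730162] [-3.08080956 19.74463542  2.05954433] [2.885878   0.40949736 0.09762559]
```

View pics/s3.png

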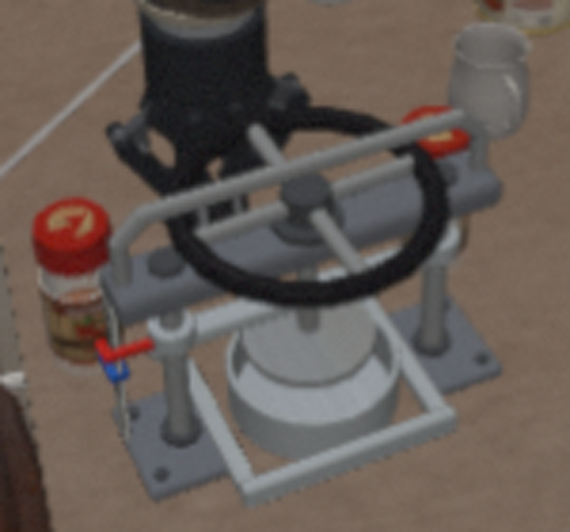

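The pan is home: 20 N against the back stop, with the raised plate centred above it. The red pointer at (100,348) is above the blue marker at (115,370). I'll measure that gap and plan the release and the first stroke.

```bash
cat >> h.py <<'E'
A=np.array([574.5,-35.]);th=np.radians(9);X=np.array([np.cos(th),np.sin(th)]);Y=np.array([-np.sin(th),np.cos(th)])
def fin(a,z,r=45,f=0,st=38):
    """finger pose at press angle a deg, radius r"""
    p=A+r*(X*np.cos(np.radians(a))+Y*np.sin(np.radians(a)));return (*p,z,a+9,f,st)
def blobs(c,box):
    x0,y0,x1,y1=box;h=cv2.cvtColor(c['f'],cv2.COLOR_BGR2HSV)[y0:y1,x0:x1].astype(int);o={}
    for n,m in(('red',((h[...,0]<8)|(h[...,0]>172))&(h[...,1]>150)&(h[...,2]>90)),('blue',(abs(h[...,0]-110)<14)&(h[...,1]>120))):
        v,u=np.nonzero(m);o[n]=(np.c_[u+x0,v+y0])
    return o
def tri(c1,u1,c2,u2):
    o1,d1=ray(c1,u1);o2,d2=ray(c2,u2);k=np.linalg.lstsq(np.c_[d1,-d2],o2-o1,rcond=None)[0]
    p=o1+d1*k[0];q=o2+d2*k[1];return (p+q)/2,np.linalg.norm(p-q)
E
python3 - <<'E'
from h import *
import pickle
c,t=pickle.load(open('s3.pkl','rb'))
bs=blobs(c,(200,275,225,295));bt=blobs(t,(330,255,362,270))
for n in bs: print(n,len(bs[n]),bs[n].mean(0),bs[n].min(0),bs[n].max(0),'|',len(bt[n]),bt[n].mean(0),bt[n].min(0),bt[n].max(0))
for n in bs:
    p,e=tri(c,bs[n].mean(0),t,bt[n].mean(0));w=p[:2]*1000-A;print(n,p,e,'press',w@X,w@Y)
print(c['f'][278:292,203:222].max(2))
plan([(551,117.5,7.3,99,5,1),(551,117.5,7.3,99,85,5)])
plan([(551,117.5,195,99,85),fin(130,195,60,20),fin(120,195),fin(120,145,45,0,20)],start=(551,117.5,7.3,99))
E
```

```text
<stdin>:5: RuntimeWarning: Mean of empty slice.
  ret = um.true_divide(
Traceback (most recent call last):
ValueError: zero-size array to reduction operation minimum which has no identity
```

```bash
python3 - <<'E'
from h import *
import pickle
D=pickle.load(open('d0.pkl','rb'));c,t=D['side'],D['top']
bs=blobs(c,(200,275,226,295));bt=blobs(t,(330,255,362,270))
for n in bs: print(n,len(bs[n]),bs[n].mean(0),bs[n].min(0),bs[n].max(0),'|',len(bt[n]),bt[n].mean(0),bt[n].min(0),bt[n].max(0))
for n in bs:
    p,e=tri(c,bs[n].mean(0),t,bt[n].mean(0));w=p[:2]*1000-A;print(n,p,e,'press',w@X,w@Y)
# px per mm of height near strip
p=np.r_[(A-118*X)/1000,.07];print('side px/mm z',proj(c,p+[0,0,.01])-proj(c,p))
plan([(551,117.5,7.3,99,5,1),(551,117.5,7.3,99,85,5)])
plan([(551,117.5,195,99,85),fin(130,195,60,20),fin(120,195),fin(120,145,45,0,20)],start=(551,117.5,7.3,99))
z=np.vstack([cv2.resize(c['f'][265:305,195:235],(400,400),interpolation=cv2.INTER_NEAREST)]);z2=cv2.resize(t['f'][245:285,330:370],(400,400),interpolation=cv2.INTER_NEAREST)
cv2.imwrite('pics/p4.png',np.hstack([z,z2]))
E
```

```text
red 48 [211.29166667 281.45833333] [205 279] [219 284] | 27 [352.7037037  262.62962963] [349 260] [356 265]
blue 16 [210.1875 287.6875] [208 286] [213 289] | 43 [342.90697674 260.95348837] [338 258] [348 264]
red [ 0.46286402 -0.05116662  0.08826939] 0.007136169018023746 press -112.79057506345984 1.4961286850135846
blue [ 0.46403307 -0.03693363  0.05491384] 0.0005209144767234478 press -109.40938425774338 15.371011501656861
side px/mm z [[-0.43709554 -3.30668336]]
[{"angular": [0, 0, -0.1], "xyz": [1.0, 0.0, -0.0], "fingers": 5}, {"angular": [0, 0, -0.1], "xyz": [2.0, 0.0, -0.0], "fingers": 5}, {"angular": [0, 0, -0.1], "xyz": [2.0, 0.0, -0.0], "fingers": 85}, {"angular": [0, 0, -0.1], "xyz": [2.0, 0.0, -0.0], "fingers": 85}, {"angular": [0, 0, -0.1], "xyz": [2.0, 0.0, -0.0], "fingers": 85}]
[{"angular": [0, 0, -0.0], "xyz": [-0.0, 0.0, -0.0], "fingers": 85}, {"angular": [0, 0, -0.0], "xyz": [-0.0, 0.0, -0.0], "fingers": 85}]
end [550.6 117.5   7.3  99. ]
[{"angular": [0, 0, -0.0], "xyz": [0.0, 0.0, -38.0], "fingers": 85}, {"angular": [0, 0, -0.0], "xyz": [0.0, 0.0, -75.0], "fingers":
[... 306 characters left out ...]
3], "xyz": [-36.0, -13.0, 0.0], "fingers": 20}, {"angular": [0, 0, -20.0], "xyz": [-54.0, -20.0, 0.0], "fingers": 20}, {"angular": [0, 0, -26.7], "xyz": [-72.0, -26.0, 0.0], "fingers": 20}, {"angular": [0, 0, -33.3], "xyz": [-90.0, -33.0, 0.0], "fingers": 20}]
[{"angular": [0, 0, -6.7], "xyz": [-12.0, -15.0, 0.0], "fingers": 20}, {"angular": [0, 0, -1.7], "xyz": [-19.0, -10.0, 0.0], "fingers": 0}, {"angular": [0, 0, 3.3], "xyz": [-27.0, -6.0, 0.0], "fingers": 0}, {"angular": [0, 0, 3.3], "xyz": [-27.0, -6.0, 17.0], "fingers": 0}, {"angular": [0, 0, 3.3], "xyz": [-27.0, -6.0, 34.0], "fingers": 0}]
[{"angular": [0, 0, -0.0], "xyz": [0.0, 0.0, 16.0], "fingers": 0}]
end [546.2  -0.6 145.3 129. ]
```

View pics/p4.png

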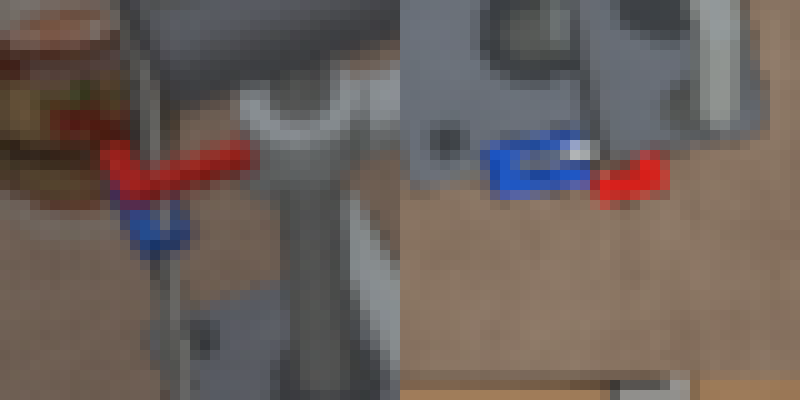

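The side crop (left) shows the red L-bar with its tip at (10.5,14.8) and the blue clip below it around (15,22). The top crop (right) shows the blue clip, with the red bar's tip at its left end. That's enough for a coarse gap, so I'll release the pan.

arm_command(
  deltas=[
    {"angular":[0,0,0],"xyz":[1,0,0],"fingers":5},
    {"angular":[0,0,0],"xyz":[2,0,0],"fingers":5},
    {"angular":[0,0,0],"xyz":[2,0,0],"fingers":40},
    {"angular":[0,0,0],"xyz":[2,0,0],"fingers":60},
    {"angular":[0,0,0],"xyz":[2,0,0],"fingers":60},
  ],
)

```text
time: 7.77
position: [0.5512, 0.1156, 0.0072]
eef_rot: [[-0.154, 0.988, -0.0], [0.988, 0.154, -0.0], [-0.0, -0.0, -1.0]]
force: [0.3, 0.4, -0.4]
gripper_width: 0.593
grasp_force: 0.0
```

arm_command(
  deltas=[
    {"angular":[0,0,0],"xyz":[0,0,0],"fingers":60},
    {"angular":[0,0,0],"xyz":[0,0,0],"fingers":60},
    {"angular":[0,0,0],"xyz":[0,0,-30],"fingers":60},
    {"angular":[0,0,0],"xyz":[0,0,-60],"fingers":60},
  ],
)

```text
time: 8.1
position: [0.5503, 0.1157, 0.0667]
eef_rot: [[-0.154, 0.988, -0.004], [0.988, 0.154, -0.0], [0.0, -0.004, -1.0]]
force: [0.5, 0.7, 1.0]
gripper_width: 0.702
grasp_force: 0.0
```

```bash
python3 - <<'E'
from h import *
import pickle
D=pickle.load(open('d0.pkl','rb'));c,t=D['side'],D['top']
for n,a,b in(('tip',(205.5,279.5),(349.3,262.8)),('elbow',(208.4,283.5),(356,262.5)),('blue l',(206.7,284.8),(338.5,262)),('blue r',(212,289.5),(348,262)),('blue c',(210,287.3),(343,261))):
    p,e=tri(c,a,t,b);w=p[:2]*1000-A;print(n,p.round(4),round(e,4),'press',w@X,w@Y)
# side-only: assume vertical plane press y fixed: height from x=-118..-110
s=state();print(s['position'],s['gripper_width'],s['time'])
p=np.array(s['position'])*1000
plan([(550.6,117.5,195,99,60),fin(130,195,60,20),fin(122,195),fin(122,195,45,0,3),fin(122,145,45,0,15)])
E
```

```text
tip [ 0.4575 -0.0434  0.0889] 0.0031 press -116.91748692619186 10.03843254781992
elbow [ 0.4595 -0.0575  0.0909] 0.0002 press -117.083819078058 -4.2490716386966065
blue l [ 0.4601 -0.0268  0.0548] 0.004 press -111.7508167199233 25.952433733031057
blue r [ 0.4639 -0.0473  0.0598] 0.0045 press -111.12876640571368 5.163373090861644
blue c [ 0.4638 -0.0369  0.0561] 0.0007 press -109.61313359546736 15.461064397650391
[0.55028238 0.11567143 0.06667802] 0.7019549959061384 8.1
[{"angular": [0, 0, -0.0], "xyz": [0.0, 0.0, -32.0], "fingers": 60}, {"angular": [0, 0, -0.1], "xyz": [1.0, 0.0, -64.0], "fingers": 60}, {"angular": [0, 0, -0.1], "xyz": [1.0, 0.0, -96.0], "fingers": 60}, {"angular": [0, 0, -0.2], "xyz": [2.0, 1.0, -128.0], "fingers": 60}, {"angular": [0, 0, -6.8], "xyz": [-16.0, -6.0, -128.0], "fingers": 20}]
[{"angular": [0, 0, -6.7], "xyz": [-18.0, -8.0, -0.0], "fingers": 20}, {"angular": [0, 0, -13.4], "xyz": [-35.0, -17.0, -0.0], "fingers": 20}, {"angular": [0, 0, -20.0], "xyz": [-52.0, -25.0, -0.0], "fingers": 20}, {"angular": [0, 0, -26.7], "xyz": [-69.0, -34.0, -0.0], "fingers": 20}, {"angular": [0, 0, -33.4], "xyz": [-86.0, -42.0, -0.0], "fingers": 20}]
[{"angular": [0, 0, 4.0], "xyz": [-8.0, 3.0, -0.0], "fingers": 0}, {"angular": [0, 0, 8.0], "xyz": [-15.0, 6.0, -0.0], "fingers": 0}, {"angular": [0, 0, 8.0], "xyz": [-15.0, 6.0, -0.0], "fingers": 0}, {"angular": [0, 0, 8.0], "xyz": [-15.0, 6.0, -0.0], "fingers": 0}, {"angular": [0, 0, 8.0], "xyz": [-15.0, 6.0, -0.0], "fingers": 0}]
[{"angular": [0, 0, 0.0], "xyz": [-1.0, -0.0, 12.0], "fingers": 0}, {"angular": [0, 0, 0.0], "xyz": [-1.0, -0.0, 25.0], "fingers": 0}, {"angular": [0, 0, 0.0], "xyz": [-1.0, -0.0, 37.0], "fingers": 0}, {"angular": [0, 0, 0.0], "xyz": [-1.0, -0.0, 50.0], "fingers": 0}]
end [545.5  -1.3 144.7 131. ]
```

Pointer is at about 89 mm and blue at about 56 mm, so the gap is about 33 mm, or 4.1 rad (about 237°). That means three strokes.

```bash
python3 - <<'E'
from h import *
plan([(550.6,117.5,195,99,40),fin(130,195,60,0),fin(130,195,45,0),fin(130,147,45,0,16)])
E
```

```text
[{"angular": [0, 0, -0.0], "xyz": [0.0, 0.0, -32.0], "fingers": 40}, {"angular": [0, 0, -0.1], "xyz": [1.0, 0.0, -64.0], "fingers": 40}, {"angular": [0, 0, -0.1], "xyz": [1.0, 0.0, -96.0], "fingers": 40}, {"angular": [0, 0, -0.2], "xyz": [2.0, 1.0, -128.0], "fingers": 40}, {"angular": [0, 0, -6.8], "xyz": [-16.0, -6.0, -128.0], "fingers": 0}]
[{"angular": [0, 0, -6.7], "xyz": [-18.0, -8.0, -0.0], "fingers": 0}, {"angular": [0, 0, -13.4], "xyz": [-35.0, -17.0, -0.0], "fingers": 0}, {"angular": [0, 0, -20.0], "xyz": [-52.0, -25.0, -0.0], "fingers": 0}, {"angular": [0, 0, -26.7], "xyz": [-69.0, -34.0, -0.0], "fingers": 0}, {"angular": [0, 0, -33.4], "xyz": [-86.0, -42.0, -0.0], "fingers": 0}]
[{"angular": [0, 0, 0.0], "xyz": [-15.0, -1.0, -0.0], "fingers": 0}, {"angular": [0, 0, 0.0], "xyz": [-15.0, -1.0, 16.0], "fingers": 0}, {"angular": [0, 0, 0.0], "xyz": [-15.0, -1.0, 32.0], "fingers": 0}, {"angular": [0, 0, 0.0], "xyz": [-15.0, -1.0, 48.0], "fingers": 0}]
end [540.2  -5.8 146.7 139. ]
```

arm_command(
  deltas=[
    {"angular":[0,0,0],"xyz":[0,0,-32],"fingers":40},
    {"angular":[0,0,-0.1],"xyz":[1,0,-64],"fingers":40},
    {"angular":[0,0,-0.1],"xyz":[1,0,-96],"fingers":40},
    {"angular":[0,0,-0.2],"xyz":[2,1,-128],"fingers":40},
    {"angular":[0,0,-6.8],"xyz":[-16,-6,-128],"fingers":0},
  ],
)

```text
time: 8.52
position: [0.5501, 0.1009, 0.2011]
eef_rot: [[-0.269, 0.963, 0.009], [0.963, 0.269, 0.001], [-0.002, 0.009, -1.0]]
force: [0.9, 0.8, 0.2]
gripper_width: 0.34
grasp_force: 0.0
```

arm_command(
  deltas=[
    {"angular":[0,0,-6.7],"xyz":[-18,-8,0],"fingers":0},
    {"angular":[0,0,-13.4],"xyz":[-35,-17,0],"fingers":0},
    {"angular":[0,0,-20.0],"xyz":[-52,-25,0],"fingers":0},
    {"angular":[0,0,-26.7],"xyz":[-69,-34,0],"fingers":0},
    {"angular":[0,0,-33.4],"xyz":[-86,-42,0],"fingers":0},
  ],
)

```text
time: 8.93
position: [0.53, 0.0041, 0.1953]
eef_rot: [[-0.759, 0.651, -0.0], [0.651, 0.759, -0.0], [-0.0, -0.0, -1.0]]
force: [-0.1, -0.0, 0.2]
gripper_width: -0.003
grasp_force: 0.0
```

arm_command(
  deltas=[
    {"angular":[0,0,0],"xyz":[-15,-1,0],"fingers":0},
    {"angular":[0,0,0],"xyz":[-15,-1,0],"fingers":0},
    {"angular":[0,0,0],"xyz":[-15,-1,9],"fingers":0},
    {"angular":[0,0,0],"xyz":[-15,-1,18],"fingers":0},
    {"angular":[0,0,0],"xyz":[-15,-1,25],"fingers":0},
  ],
)

```text
time: 9.35
position: [0.5404, -0.0049, 0.1689]
eef_rot: [[-0.756, 0.655, -0.001], [0.655, 0.756, 0.0], [0.001, -0.001, -1.0]]
force: [-0.8, -0.5, -0.3]
gripper_width: -0.003
grasp_force: 0.0
```

```bash
python3 - <<'E'
from h import *
s=state();print(s['position'],s['gripper_width'],s['force']);c=shot('wrist','w5.png')
w=np.array(s['position'][:2])*1000-A;print(w@X,w@Y)
E
```

```text
[ 0.54040717 -0.00485547  0.16887222] -0.0028314275274675367 [-0.81273796 -0.48638918 -0.2828718 ]
-28.957442763240845 35.10669388853883
```

View pics/w5.png

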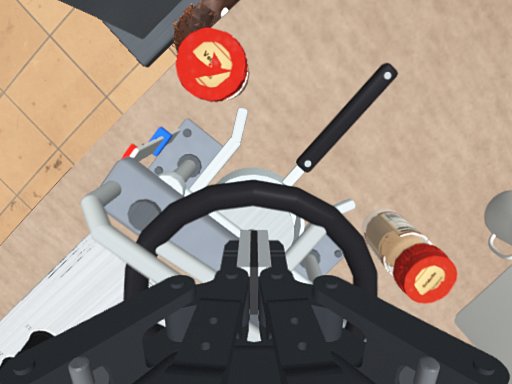

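The fingertips at (255,235) are inside the rim, in the open window, so I'll go down and start the stroke.

```bash
python3 - <<'E'
from h import *
st=np.r_[A+45*(X*np.cos(np.radians(130))+Y*np.sin(np.radians(130))),147,139]
plan([fin(a,147,45,0,8) for a in range(124,39,-6)],start=st)
E
```

```text
[{"angular": [0, 0, 6.0], "xyz": [-0.0, 5.0, 0.0], "fingers": 0}, {"angular": [0, 0, 12.0], "xyz": [-1.0, 9.0, 0.0], "fingers": 0}, {"angular": [0, 0, 18.0], "xyz": [-2.0, 14.0, 0.0], "fingers": 0}, {"angular": [0, 0, 24.0], "xyz": [-4.0, 18.0, 0.0], "fingers": 0}, {"angular": [0, 0, 30.0], "xyz": [-6.0, 22.0, 0.0], "fingers": 0}]
[{"angular": [0, 0, 6.0], "xyz": [-0.0, 5.0, 0.0], "fingers": 0}, {"angular": [0, 0, 12.0], "xyz": [-1.0, 10.0, 0.0], "fingers": 0}, {"angular": [0, 0, 18.0], "xyz": [-2.0, 14.0, 0.0], "fingers": 0}, {"angular": [0, 0, 24.0], "xyz": [-4.0, 19.0, 0.0], "fingers": 0}, {"angular": [0, 0, 30.0], "xyz": [-6.0, 23.0, 0.0], "fingers": 0}]
[{"angular": [0, 0, 6.0], "xyz": [-0.0, 5.0, 0.0], "fingers": 0}, {"angular": [0, 0, 12.0], "xyz": [-1.0, 9.0, 0.0], "fingers": 0}, {"angular": [0, 0, 18.0], "xyz": [-2.0, 14.0, 0.0], "fingers": 0}, {"angular": [0, 0, 24.0], "xyz": [-4.0, 18.0, 0.0], "fingers": 0}, {"angular": [0, 0, 30.0], "xyz": [-6.0, 22.0, 0.0], "fingers": 0}]
end [603.7  -1.1 147.   49. ]
```

arm_command(
  deltas=[
    {"angular":[0,0,0],"xyz":[0,0,8],"fingers":0},
    {"angular":[0,0,0],"xyz":[0,0,16],"fingers":0},
    {"angular":[0,0,0],"xyz":[0,0,22],"fingers":0},
    {"angular":[0,0,0],"xyz":[0,0,22],"fingers":0},
  ],
)

```text
time: 9.73
position: [0.5406, -0.0053, 0.1468]
eef_rot: [[-0.755, 0.655, -0.002], [0.655, 0.755, 0.0], [0.002, -0.001, -1.0]]
force: [0.1, 0.5, -0.3]
gripper_width: -0.001
grasp_force: 0.0
```

arm_command(
  deltas=[
    {"angular":[0,0,6],"xyz":[-0.2,4.7,0],"fingers":0},
    {"angular":[0,0,12],"xyz":[-1,9.4,0],"fingers":0},
    {"angular":[0,0,18],"xyz":[-2.2,13.9,0],"fingers":0},
    {"angular":[0,0,24],"xyz":[-3.9,18.3,0],"fingers":0},
    {"angular":[0,0,30],"xyz":[-6,22.5,0],"fingers":0},
  ],
)

```text
time: 10.15
position: [0.5599, 0.0076, 0.1481]
eef_rot: [[-0.322, 0.947, -0.002], [0.947, 0.322, -0.0], [0.0, -0.002, -1.0]]
force: [-3.6, -1.5, 0.1]
gripper_width: -0.004
grasp_force: 1.6
```

arm_command(
  deltas=[
    {"angular":[0,0,6],"xyz":[-0.2,4.7,0],"fingers":0},
    {"angular":[0,0,12],"xyz":[-1,9.4,0],"fingers":0},
    {"angular":[0,0,18],"xyz":[-2.2,13.9,0],"fingers":0},
    {"angular":[0,0,24],"xyz":[-3.9,18.3,0],"fingers":0},
    {"angular":[0,0,30],"xyz":[-6,22.5,0],"fingers":0},
  ],
)

```text
time: 10.57
position: [0.5831, 0.0094, 0.1482]
eef_rot: [[0.195, 0.981, -0.002], [0.981, -0.195, 0.0], [-0.0, -0.002, -1.0]]
force: [-3.2, 0.6, 0.3]
gripper_width: 0.0
grasp_force: 1.6
```

arm_command(
  deltas=[
    {"angular":[0,0,6],"xyz":[-0.2,4.7,0],"fingers":0},
    {"angular":[0,0,12],"xyz":[-1,9.4,0],"fingers":0},
    {"angular":[0,0,18],"xyz":[-2.2,13.9,0],"fingers":0},
    {"angular":[0,0,24],"xyz":[-3.9,18.3,0],"fingers":0},
    {"angular":[0,0,30],"xyz":[-6,22.5,0],"fingers":0},
  ],
)

```text
time: 10.98
position: [0.6041, -0.0007, 0.1482]
eef_rot: [[0.659, 0.752, -0.002], [0.752, -0.659, 0.0], [-0.001, -0.002, -1.0]]
force: [-3.6, 1.6, 0.5]
gripper_width: -0.001
grasp_force: 1.6
```

```bash
python3 - <<'E'
from h import *
import pickle
s=state();w=np.array(s['position'][:2])*1000-A;print(w@X,w@Y,np.degrees(np.arctan2(w@Y,w@X)),np.hypot(*w),s['force'],s['moment'])
c=shot('side');pickle.dump(c,open('s6.pkl','wb'))
b=blobs(c,(195,272,226,300))
for n in b:print(n,len(b[n]),b[n].mean(0),b[n].min(0),b[n].max(0))
E
```

```text
34.576992589289304 29.274120892673388 40.2524478076884 45.30499498464406 [-3.57305981  1.58835175  0.5303877 ] [ 0.28449855  0.6295682  -0.00290083]
red 45 [211.24444444 284.82222222] [200 276] [219 288]
blue 2 [211.5 289. ] [211 289] [212 289]
```

```bash
python3 - <<'E'
from h import *
plan([fin(46,147,45,0,8),fin(46,183,45,0,20)]+[fin(a,183,45,0,10) for a in range(53,138,7)]+[fin(138,183,45,0),fin(138,147,45,0,12)])
E
```

```text
[{"angular": [0, 0, -6.7], "xyz": [-1.0, -5.0, 1.0], "fingers": 0}, {"angular": [0, 0, -6.7], "xyz": [-1.0, -5.0, -17.0], "fingers": 0}, {"angular": [0, 0, -6.7], "xyz": [-1.0, -5.0, -35.0], "fingers": 0}, {"angular": [0, 0, -13.7], "xyz": [-2.0, -11.0, -35.0], "fingers": 0}, {"angular": [0, 0, -20.7], "xyz": [-3.0, -16.0, -35.0], "fingers": 0}]
[{"angular": [0, 0, -7.0], "xyz": [-1.0, -6.0, 0.0], "fingers": 0}, {"angular": [0, 0, -14.0], "xyz": [-2.0, -11.0, 0.0], "fingers": 0}, {"angular": [0, 0, -21.0], "xyz": [-3.0, -16.0, 0.0], "fingers": 0}, {"angular": [0, 0, -28.0], "xyz": [-6.0, -21.0, 0.0], "fingers": 0}, {"angular": [0, 0, -35.0], "xyz": [-8.0, -26.0, 0.0], "fingers": 0}]
[{"angular": [0, 0, -7.0], "xyz": [-1.0, -6.0, 0.0], "fingers": 0}, {"angular": [0, 0, -14.0], "xyz": [-2.0, -11.0, 0.0], "fingers": 0}, {"angular": [0, 0, -21.0], "xyz": [-3.0, -16.0, 0.0], "fingers": 0}, {"angular": [0, 0, -28.0], "xyz": [-6.0, -21.0, 0.0], "fingers": 0}, {"angular": [0, 0, -35.0], "xyz": [-8.0, -26.0, 0.0], "fingers": 0}]
[{"angular": [0, 0, -7.0], "xyz": [-1.0, -6.0, 0.0], "fingers": 0}, {"angular": [0, 0, -8.0], "xyz": [-1.0, -7.0, 0.0], "fingers": 0}, {"angular": [0, 0, -8.0], "xyz": [-1.0, -7.0, 12.0], "fingers": 0}, {"angular": [0, 0, -8.0], "xyz": [-1.0, -7.0, 24.0], "fingers": 0}, {"angular": [0, 0, -8.0], "xyz": [-1.0, -7.0, 36.0], "fingers": 0}]
end [536.7 -11.  147.2 147. ]
```

arm_command(
  deltas=[
    {"angular":[0,0,-6.7],"xyz":[-1,-5,1],"fingers":0},
    {"angular":[0,0,-6.7],"xyz":[-1,-5,-17],"fingers":0},
    {"angular":[0,0,-6.7],"xyz":[-1,-5,-35],"fingers":0},
    {"angular":[0,0,-13.7],"xyz":[-2,-11,-35],"fingers":0},
    {"angular":[0,0,-20.7],"xyz":[-3,-16,-35],"fingers":0},
  ],
)

```text
time: 11.45
position: [0.5908, 0.0073, 0.1844]
eef_rot: [[0.339, 0.941, 0.002], [0.941, -0.339, -0.0], [0.001, 0.002, -1.0]]
force: [-0.3, -0.0, 0.3]
gripper_width: -0.003
grasp_force: 0.0
```

arm_command(
  deltas=[
    {"angular":[0,0,-7],"xyz":[-1,-6,0],"fingers":0},
    {"angular":[0,0,-14],"xyz":[-2,-11,0],"fingers":0},
    {"angular":[0,0,-21],"xyz":[-3,-16,0],"fingers":0},
    {"angular":[0,0,-28],"xyz":[-6,-21,0],"fingers":0},
    {"angular":[0,0,-35],"xyz":[-8,-26,0],"fingers":0},
  ],
)

```text
time: 11.87
position: [0.5632, 0.0088, 0.1834]
eef_rot: [[-0.263, 0.965, 0.001], [0.965, 0.263, -0.0], [-0.0, 0.0, -1.0]]
force: [-0.4, -0.1, 0.1]
gripper_width: -0.004
grasp_force: 0.0
```

arm_command(
  deltas=[
    {"angular":[0,0,-7],"xyz":[-1,-6,0],"fingers":0},
    {"angular":[0,0,-14],"xyz":[-2,-11,0],"fingers":0},
    {"angular":[0,0,-21],"xyz":[-3,-16,0],"fingers":0},
    {"angular":[0,0,-28],"xyz":[-6,-21,0],"fingers":0},
    {"angular":[0,0,-35],"xyz":[-8,-26,0],"fingers":0},
  ],
)

```text
time: 12.28
position: [0.5401, -0.0057, 0.1835]
eef_rot: [[-0.769, 0.639, 0.001], [0.639, 0.769, -0.0], [-0.001, 0.0, -1.0]]
force: [1.0, -0.2, -0.3]
gripper_width: -0.001
grasp_force: 0.0
```

arm_command(
  deltas=[
    {"angular":[0,0,-7],"xyz":[-1,-6,0],"fingers":0},
    {"angular":[0,0,-8],"xyz":[-1,-7,0],"fingers":0},
    {"angular":[0,0,-8],"xyz":[-1,-7,12],"fingers":0},
    {"angular":[0,0,-8],"xyz":[-1,-7,24],"fingers":0},
    {"angular":[0,0,-8],"xyz":[-1,-7,36],"fingers":0},
  ],
)

```text
time: 12.7
position: [0.5368, -0.0115, 0.1471]
eef_rot: [[-0.845, 0.535, 0.001], [0.535, 0.845, -0.0], [-0.001, 0.0, -1.0]]
force: [-0.4, 0.2, -0.3]
gripper_width: -0.001
grasp_force: 0.0
```

```bash
python3 - <<'E'
from h import *
s=state();w=np.array(s['position'][:2])*1000-A;print(w@X,w@Y,np.degrees(np.arctan2(w@Y,w@X)),np.hypot(*w),s['position'],s['force'])
plan([fin(a,147,45,0,8) for a in range(132,40,-6)]+[fin(40,147,45,0,8)])
E
```

```text
-33.56649824075328 29.09266390702585 139.08396091344164 44.419510323208854 [ 0.53679567 -0.01151647  0.14713956] [-0.40423351  0.23120776 -0.31652613]
[{"angular": [0, 0, 6.6], "xyz": [0.0, 6.0, 0.0], "fingers": 0}, {"angular": [0, 0, 12.6], "xyz": [-1.0, 10.0, 0.0], "fingers": 0}, {"angular": [0, 0, 18.6], "xyz": [-2.0, 15.0, 0.0], "fingers": 0}, {"angular": [0, 0, 24.6], "xyz": [-4.0, 19.0, 0.0], "fingers": 0}, {"angular": [0, 0, 30.6], "xyz": [-6.0, 23.0, 0.0], "fingers": 0}]
[{"angular": [0, 0, 6.0], "xyz": [0.0, 5.0, 0.0], "fingers": 0}, {"angular": [0, 0, 12.0], "xyz": [-1.0, 9.0, 0.0], "fingers": 0}, {"angular": [0, 0, 18.0], "xyz": [-2.0, 14.0, 0.0], "fingers": 0}, {"angular": [0, 0, 24.0], "xyz": [-4.0, 18.0, 0.0], "fingers": 0}, {"angular": [0, 0, 30.0], "xyz": [-6.0, 23.0, 0.0], "fingers": 0}]
[{"angular": [0, 0, 6.0], "xyz": [-0.0, 4.0, 0.0], "fingers": 0}, {"angular": [0, 0, 12.0], "xyz": [-1.0, 9.0, 0.0], "fingers": 0}, {"angular": [0, 0, 18.0], "xyz": [-2.0, 13.0, 0.0], "fingers": 0}, {"angular": [0, 0, 24.0], "xyz": [-4.0, 18.0, 0.0], "fingers": 0}, {"angular": [0, 0, 30.0], "xyz": [-6.0, 22.0, 0.0], "fingers": 0}]
[{"angular": [0, 0, 6.0], "xyz": [-0.0, 5.0, 0.0], "fingers": 0}, {"angular": [0, 0, 8.0], "xyz": [-0.0, 6.0, 0.0], "fingers": 0}]
end [ 6.041e+02 -6.000e-01  1.471e+02  4.900e+01]
```

arm_command(
  deltas=[
    {"angular":[0,0,6.6],"xyz":[0,5.3,0],"fingers":0},
    {"angular":[0,0,12.6],"xyz":[-0.8,10,0],"fingers":0},
    {"angular":[0,0,18.6],"xyz":[-2,14.6,0],"fingers":0},
    {"angular":[0,0,24.6],"xyz":[-3.7,19,0],"fingers":0},
    {"angular":[0,0,30.6],"xyz":[-6,23,0],"fingers":0},
  ],
)

```text
time: 13.12
position: [0.5533, 0.005, 0.147]
eef_rot: [[-0.45, 0.893, -0.002], [0.893, 0.45, -0.0], [0.001, -0.002, -1.0]]
force: [-3.4, -0.6, -1.1]
gripper_width: 0.002
grasp_force: 1.5
```

arm_command(
  deltas=[
    {"angular":[0,0,6],"xyz":[-0.2,4.7,0],"fingers":0},
    {"angular":[0,0,12],"xyz":[-1,9.4,0],"fingers":0},
    {"angular":[0,0,18],"xyz":[-2.2,13.9,0],"fingers":0},
    {"angular":[0,0,24],"xyz":[-3.9,18.3,0],"fingers":0},
    {"angular":[0,0,30],"xyz":[-6,22.5,0],"fingers":0},
  ],
)

```text
time: 13.53
position: [0.5761, 0.0099, 0.147]
eef_rot: [[0.057, 0.998, -0.002], [0.998, -0.057, 0.0], [-0.0, -0.002, -1.0]]
force: [-3.3, 0.1, 0.3]
gripper_width: -0.002
grasp_force: 1.5
```

arm_command(
  deltas=[
    {"angular":[0,0,6],"xyz":[-0.2,4.7,0],"fingers":0},
    {"angular":[0,0,12],"xyz":[-1,9.4,0],"fingers":0},
    {"angular":[0,0,18],"xyz":[-2.2,13.9,0],"fingers":0},
    {"angular":[0,0,24],"xyz":[-3.9,18.3,0],"fingers":0},
    {"angular":[0,0,30],"xyz":[-6,22.5,0],"fingers":0},
  ],
)

```text
time: 13.95
position: [0.5984, 0.0029, 0.147]
eef_rot: [[0.548, 0.836, -0.002], [0.836, -0.548, 0.0], [-0.001, -0.002, -1.0]]
force: [-3.5, 0.7, -0.1]
gripper_width: 0.001
grasp_force: 1.5
```

arm_command(
  deltas=[
    {"angular":[0,0,4],"xyz":[-0.1,3.1,0],"fingers":0},
    {"angular":[0,0,8],"xyz":[-0.4,6.2,0],"fingers":0},
    {"angular":[0,0,8],"xyz":[-0.4,6.2,0],"fingers":0},
  ],
)

```text
time: 14.2
position: [0.6039, -0.0011, 0.1471]
eef_rot: [[0.658, 0.753, -0.0], [0.753, -0.658, 0.0], [-0.0, -0.0, -1.0]]
force: [-1.3, 1.1, -0.3]
gripper_width: 0.001
grasp_force: 0.6
```

```bash
python3 - <<'E'
from h import *
import pickle
s=state();w=np.array(s['position'][:2])*1000-A;print(w@X,w@Y,np.degrees(np.arctan2(w@Y,w@X)),np.hypot(*w),s['force'],s['moment'])
c=shot('side');pickle.dump(c,open('s7.pkl','wb'))
b=blobs(c,(195,272,226,310))
for n in b:print(n,len(b[n]),b[n].mean(0) if len(b[n]) else 0)
r=b['red'];print(r[r[:,0]>207].mean(0))
for k in ('d0','s6','s7'):
    q=pickle.load(open(k+'.pkl','rb'));q=q['side'] if k=='d0' else q
    r=blobs(q,(207,275,226,305))['red'];print(k,len(r),r.mean(0))
E
```

```text
34.32899136978395 28.867603696399758 40.06082627486943 44.85329632969124 [-1.2907566   1.05486901 -0.26854035] [0.15141701 0.22311344 0.00409   ]
red 47 [212.74468085 289.40425532]
blue 19 [208.10526316 284.57894737]
[213.45238095 289.52380952]
d0 41 [212.26829268 281.65853659]
s6 39 [212.35897436 285.33333333]
s7 46 [212.89130435 289.43478261]
```

The side view puts the pointer about 23.5 mm lower, leaving roughly 10 mm. I'll retract and look at the pointer and marker closely with the wrist camera.

```bash
python3 - <<'E'
from h import *
plan([fin(46,147,45,0,8),fin(46,215,45,0,35),(470,-50,215,180,0)])
print()
plan([(470,-190,215,180,0),(470,-190,125,180,0)],start=(470,-50,215,180))
E
```

```text
[{"angular": [0, 0, -5.9], "xyz": [-0.0, -5.0, 0.0], "fingers": 0}, {"angular": [0, 0, -5.9], "xyz": [-0.0, -5.0, -34.0], "fingers": 0}, {"angular": [0, 0, -5.9], "xyz": [-0.0, -5.0, -68.0], "fingers": 0}, {"angular": [0, 0, -12.8], "xyz": [-7.0, -8.0, -68.0], "fingers": 0}, {"angular": [0, 0, -19.7], "xyz": [-14.0, -12.0, -68.0], "fingers": 0}]
[{"angular": [0, 0, -7.0], "xyz": [-5.0, -5.0, 0.0], "fingers": 0}, {"angular": [0, 0, -13.9], "xyz": [-11.0, -11.0, 0.0], "fingers": 0}, {"angular": [0, 0, -20.9], "xyz": [-16.0, -17.0, 0.0], "fingers": 0}, {"angular": [0, 0, -27.8], "xyz": [-21.0, -23.0, 0.0], "fingers": 0}, {"angular": [0, 0, -34.8], "xyz": [-26.0, -28.0, 0.0], "fingers": 0}]
[{"angular": [0, 0, -6.9], "xyz": [-1.0, -8.0, 0.0], "fingers": 0}, {"angular": [0, 0, -13.9], "xyz": [-2.0, -16.0, 0.0], "fingers": 0}, {"angular": [0, 0, -20.8], "xyz": [-4.0, -24.0, 0.0], "fingers": 0}, {"angular": [0, 0, -27.7], "xyz": [-5.0, -31.0, 0.0], "fingers": 0}, {"angular": [0, 0, -34.7], "xyz": [-6.0, -39.0, 0.0], "fingers": 0}]
[{"angular": [0, 0, -6.9], "xyz": [4.0, -7.0, 0.0], "fingers
[... 187 characters left out ...]
8.0, 0.0], "fingers": 0}, {"angular": [0, 0, -34.7], "xyz": [18.0, -35.0, 0.0], "fingers": 0}]
[{"angular": [0, 0, -7.0], "xyz": [6.0, -4.0, 0.0], "fingers": 0}]
end [470.4 -50.4 215.1 180. ]

[{"angular": [0, 0, -0.0], "xyz": [-0.0, -35.0, 0.0], "fingers": 0}, {"angular": [0, 0, -0.0], "xyz": [-0.0, -70.0, 0.0], "fingers": 0}, {"angular": [0, 0, -0.0], "xyz": [-0.0, -105.0, 0.0], "fingers": 0}, {"angular": [0, 0, -0.0], "xyz": [-0.0, -140.0, 0.0], "fingers": 0}, {"angular": [0, 0, -0.0], "xyz": [-0.0, -140.0, 30.0], "fingers": 0}]
[{"angular": [0, 0, -0.0], "xyz": [0.0, 0.0, 30.0], "fingers": 0}, {"angular": [0, 0, -0.0], "xyz": [0.0, 0.0, 60.0], "fingers": 0}]
end [ 470. -190.  125.  180.]
```

arm_command(
  deltas=[
    {"angular":[0,0,-5.9],"xyz":[0,-5,0],"fingers":0},
    {"angular":[0,0,-5.9],"xyz":[0,-5,-34],"fingers":0},
    {"angular":[0,0,-5.9],"xyz":[0,-5,-68],"fingers":0},
    {"angular":[0,0,-12.8],"xyz":[-7,-8,-68],"fingers":0},
    {"angular":[0,0,-19.7],"xyz":[-14,-12,-68],"fingers":0},
  ],
)

```text
time: 14.67
position: [0.5864, -0.0039, 0.2174]
eef_rot: [[0.354, 0.935, 0.005], [0.935, -0.354, -0.001], [0.001, 0.005, -1.0]]
force: [-0.3, 0.8, -0.4]
gripper_width: -0.0
grasp_force: 0.0
```

arm_command(
  deltas=[
    {"angular":[0,0,-7],"xyz":[-5,-5,0],"fingers":0},
    {"angular":[0,0,-13.9],"xyz":[-11,-11,0],"fingers":0},
    {"angular":[0,0,-20.9],"xyz":[-16,-17,0],"fingers":0},
    {"angular":[0,0,-27.8],"xyz":[-21,-23,0],"fingers":0},
    {"angular":[0,0,-34.8],"xyz":[-26,-28,0],"fingers":0},
  ],
)

```text
time: 15.08
position: [0.5497, -0.0181, 0.2155]
eef_rot: [[-0.244, 0.97, 0.001], [0.97, 0.244, -0.0], [-0.001, 0.001, -1.0]]
force: [-0.0, -0.1, -0.5]
gripper_width: 0.001
grasp_force: 0.0
```

arm_command(
  deltas=[
    {"angular":[0,0,-6.9],"xyz":[-1,-8,0],"fingers":0},
    {"angular":[0,0,-13.9],"xyz":[-2,-16,0],"fingers":0},
    {"angular":[0,0,-20.8],"xyz":[-4,-24,0],"fingers":0},
    {"angular":[0,0,-27.7],"xyz":[-5,-31,0],"fingers":0},
    {"angular":[0,0,-34.7],"xyz":[-6,-39,0],"fingers":0},
  ],
)

```text
time: 15.5
position: [0.5134, -0.0332, 0.2155]
eef_rot: [[-0.753, 0.659, 0.001], [0.659, 0.753, -0.0], [-0.001, 0.0, -1.0]]
force: [1.2, -0.6, -0.4]
gripper_width: -0.0
grasp_force: 0.0
```

arm_command(
  deltas=[
    {"angular":[0,0,-6.9],"xyz":[4,-7,0],"fingers":0},
    {"angular":[0,0,-13.9],"xyz":[7,-14,0],"fingers":0},
    {"angular":[0,0,-20.8],"xyz":[11,-21,0],"fingers":0},
    {"angular":[0,0,-27.8],"xyz":[14,-28,0],"fingers":0},
    {"angular":[0,0,-34.7],"xyz":[18,-35,0],"fingers":0},
  ],
)

```text
time: 15.92
position: [0.4767, -0.0475, 0.2155]
eef_rot: [[-0.994, 0.113, 0.001], [0.113, 0.994, -0.0], [-0.001, -0.0, -1.0]]
force: [-0.5, -0.4, 0.4]
gripper_width: 0.003
grasp_force: 0.0
```

arm_command(
  deltas=[
    {"angular":[0,0,-7],"xyz":[6,-4,0],"fingers":0},
    {"angular":[0,0,-7],"xyz":[6,-4,0],"fingers":0},
    {"angular":[0,0,-7],"xyz":[6,-4,0],"fingers":0},
  ],
)

```text
time: 16.17
position: [0.4706, -0.0506, 0.2156]
eef_rot: [[-1.0, 0.002, 0.001], [0.002, 1.0, -0.0], [-0.001, -0.0, -1.0]]
force: [0.4, 0.2, 0.3]
gripper_width: 0.001
grasp_force: 0.0
```

```bash
python3 - <<'E'
from h import *
import pickle
s=state();print(s['position'],s['time']);c=shot('wrist');pickle.dump(c,open('wa.pkl','wb'))
b=blobs(c,(150,60,400,250))
for n in b: print(n,len(b[n]),b[n].mean(0) if len(b[n]) else '')
print(proj(c,[[.4575,-.0434,.0655],[.4638,-.0369,.056]]))
E
```

```text
[ 0.47062312 -0.05061515  0.21558496] 16.1667
red 2156 [341.23191095 161.83627087]
blue 166 [268.95180723 162.09036145]
[[261.5943152  160.18679194]
 [267.95256139 164.51090964]]
```

arm_command(
  deltas=[
    {"angular":[0,0,0],"xyz":[0,-35,0],"fingers":0},
    {"angular":[0,0,0],"xyz":[0,-70,0],"fingers":0},
    {"angular":[0,0,0],"xyz":[0,-105,0],"fingers":0},
    {"angular":[0,0,0],"xyz":[0,-140,0],"fingers":0},
    {"angular":[0,0,0],"xyz":[0,-140,30],"fingers":0},
  ],
)

```text
time: 16.63
position: [0.4734, -0.1964, 0.1887]
eef_rot: [[-1.0, 0.005, 0.008], [0.005, 1.0, -0.006], [-0.008, -0.006, -1.0]]
force: [0.2, -0.3, 0.5]
gripper_width: 0.001
grasp_force: 0.0
```

arm_command(
  deltas=[
    {"angular":[0,0,0],"xyz":[0,0,30],"fingers":0},
    {"angular":[0,0,0],"xyz":[0,0,60],"fingers":0},
    {"angular":[0,0,0],"xyz":[0,0,60],"fingers":0},
    {"angular":[0,0,0],"xyz":[0,0,60],"fingers":0},
  ],
)

```text
time: 16.97
position: [0.4706, -0.1904, 0.1248]
eef_rot: [[-1.0, 0.001, -0.002], [0.001, 1.0, 0.001], [0.002, 0.001, -1.0]]
force: [0.7, -0.1, 0.9]
gripper_width: 0.0
grasp_force: 0.0
```

```bash
python3 - <<'E'
from h import *
import pickle
s=state();print(s['position'],s['time']);c=shot('wrist');pickle.dump(c,open('wb.pkl','wb'))
a=pickle.load(open('wa.pkl','rb'))
g=[.4605,-.04,.06]
o=[]
for q in(a,c):
    u,v=proj(q,g)[0];x0=int(np.clip(u-25,0,462));y0=int(np.clip(v-25,0,334));print(u,v,x0,y0)
    o.append(cv2.resize(q['f'][y0:y0+50,x0:x0+50],(400,400),interpolation=cv2.INTER_CUBIC))
cv2.imwrite('pics/w8.png',np.hstack(o))
E
```

```text
[ 0.47063933 -0.19040742  0.12477916] 16.9667
264.9608286281314 162.07086138164925 239 137
463.7918395591489 189.91955201361296 438 164
```

View pics/w8.png

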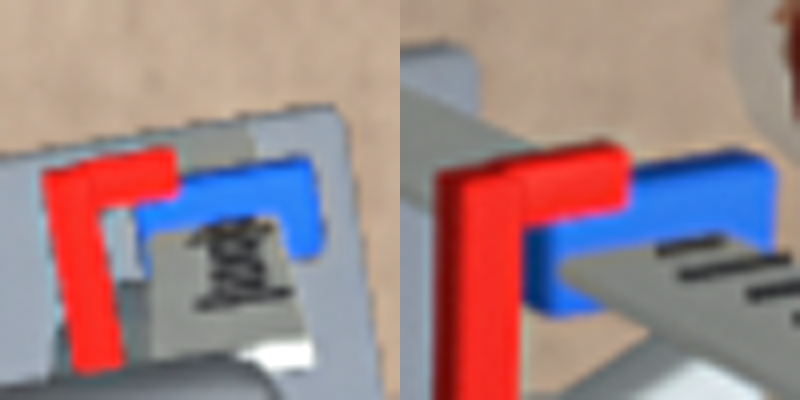

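The left crop shows the red tip ending at (177,172), with the blue clip's bar from (145,210) to (318,165). In the right crop the tip ends at (628,174) and the bar runs from (530,235) to (775,160). I'll fit a box model of both to these two views.

```bash
cat > fit.py <<'E'
from h import *
import pickle
from scipy.optimize import differential_evolution
S=4
def setup(c,x0,y0,n=50,rows=50):
    im=cv2.resize(c['f'][y0:y0+rows,x0:x0+n],None,fx=S,fy=S,interpolation=cv2.INTER_CUBIC)
    h=cv2.cvtColor(im,cv2.COLOR_BGR2HSV).astype(int)
    L=np.zeros(h.shape[:2],int);L[((h[...,0]<10)|(h[...,0]>170))&(h[...,1]>140)&(h[...,2]>110)]=1
    L[(abs(h[...,0]-110)<15)&(h[...,1]>130)]=2
    return c,x0,y0,L
def box(v,img,b,val):
    x0,x1,y0,y1,z0,z1=b;c,u0,v0,_=v
    P=np.array([[*(A+X*x+Y*y),z] for x in(x0,x1) for y in(y0,y1) for z in(z0,z1)])/1000
    q=(proj(c,P)-[u0,v0]+.5)*S-.5
    cv2.fillConvexPoly(img,np.round(cv2.convexHull(q.astype(np.float32))*16).astype(np.int32),val,shift=4)
def render(v,p):
    (bx,bt,by0,by1,lt,ll,zb,px,pw,py,pt,tw,zp,ph)=p;img=np.zeros(v[3].shape,np.uint8)
    z0,z1=zb-3,zb+3
    box(v,img,(bx,bx+bt+ll,by1-lt,by1,z0,z1),2);box(v,img,(bx+bt,bx+bt+3,by0+lt,by1-lt,10,115),0)
    box(v,img,(bx,bx+bt+ll,by0,by0+lt,z0,z1),2);box(v,img,(bx,bx+bt,by0,by1,z0,z1),2)
    box(v,img,(px,-100,py,py+pw,zp-ph/2,zp+ph/2),1);box(v,img,(px,px+tw,py,pt,zp-ph/2,zp+ph/2),1)
    return img
def fit(V,p0=None):
    cost=lambda p:sum((render(v,p)!=v[3]).sum() for v in V)
    B=[(-122,-106),(1,6),(-2,12),(18,34),(1,5),(1,9),(45,68),(-124,-108),(2,8),(-14,4),(4,18),(2,8),(48,80),(2,10)]
    r=differential_evolution(cost,B,maxiter=250,popsize=10,seed=1,tol=1e-6,polish=False)
    print('cost',r.fun,'blue z %.2f pointer z %.2f gap %.2f'%(r.x[6],r.x[12],r.x[12]-r.x[6]),r.x.round(1));return r.x
E
cat > f1.py <<'E'
from fit import *
a=pickle.load(open('wa.pkl','rb'));b=pickle.load(open('wb.pkl','rb'))
V=[setup(a,239,137,rows=43),setup(b,438,164,rows=46)]
fit(V)
E
time timeout 400 python3 f1.py
```

```text
cost 2016.0 blue z 61.87 pointer z 66.39 gap 4.52 [-116.9    4.9    3.8   25.1    2.8    5.    61.9 -121.7    5.5   -6.1
    9.2    5.    66.4    3.5]
real	0m24.070s
user	0m24.343s
sys	0m0.137s
```

```bash
cat > f2.py <<'E'
from fit import *
import fit as F
def fit2(V,seed=1,rng=((-4,4),(-4,4)),verbose=1):
    def cost(q):
        p=q[:14];V2=[V[0],(V[1][0],V[1][1]-q[14],V[1][2]-q[15],V[1][3])]
        return sum((render(v,p)!=v[3]).sum() for v in V2)
    B=[(-124,-106),(1,7),(-4,12),(18,34),(1,5),(1,9),(45,72),(-128,-108),(2,8),(-14,4),(4,18),(2,8),(48,84),(2,10),*rng]
    r=differential_evolution(cost,B,maxiter=400,popsize=10,seed=seed,tol=1e-6,polish=False)
    print('cost',r.fun,'blue %.2f ptr %.2f gap %.2f'%(r.x[6],r.x[12],r.x[12]-r.x[6]),r.x.round(1));return r.x
if __name__=='__main__':
    a=pickle.load(open('wa.pkl','rb'));b=pickle.load(open('wb.pkl','rb'))
    V=[setup(a,239,137,rows=43),setup(b,438,164,rows=46)]
    for s in(1,2): fit2(V,s)
    x=fit2(V,1,((-1e-6,1e-6),(-4,4)))
    for k,v in enumerate(V):
        v=(v[0],v[1]-(x[14] if k else 0),v[2]-(x[15] if k else 0),v[3]);m=render(v,x)
        for r in range(0,m.shape[0],8): print(''.join('.rb'[i] for i in v[3][r,::4]),''.join('.rb'[i] for i in m[r,::4]))
E
timeout 500 python3 f2.py
```

```text
cost 1877.0 blue 59.94 ptr 64.69 gap 4.74 [-116.6    5.     3.7   25.3    3.8    4.9   59.9 -121.5    5.5   -6.1
    9.2    5.1   64.7    3.6    1.5    0.7]
cost 1886.0 blue 60.05 ptr 64.82 gap 4.77 [-116.6    5.     3.7   25.4    4.     5.    60.  -121.6    5.6   -6.1
    9.3    5.1   64.8    3.4    1.3    0.7]
cost 1874.0 blue 61.51 ptr 66.23 gap 4.73 [-116.9    4.9    3.7   25.3    3.1    4.7   61.5 -121.9    5.6   -6.
    9.4    5.1   66.2    3.3   -0.     0.6]Traceback (most recent call last):
  File "f2.py", line 16, in <module>
    v=(v[0],v[1]-(x[14] if k else 0),v[2]-(x[15] if k else 0),v[3]);m=render(v,x)
                                                                      ~~~~~~^^^^^
  File "fit.py", line 17, in render
    (bx,bt,by0,by1,lt,ll,zb,px,pw,py,pt,tw,zp,ph)=p;img=np.zeros(v[3].shape,np.uint8)
    ^^^^^^^^^^^^^^^^^^^^^^^^^^^^^^^^^^^^^^^^^^^^^
ValueError: too many values to unpack (expected 14)
```

```bash
python3 - <<'E'
from h import *
s=(470.6,-190.4,124.8,180)
plan([(470.6,-190.4,200,180,0),(500,-40,215,165,0),(*fin(138,215)[:2],200,147,0),fin(138,147,45,0,18)],start=s)
print()
plan([fin(a,147,45,0,8) for a in(132,126,120,114,109,105,102,100,99)]+[fin(99,147,45,0,2)],start=(*fin(138,147)[:4],))
E
sed -i 's/m=render(v,x)/m=render(v,x[:14])/' f2.py; sed -i 's/for s in(1,2): fit2(V,s)/pass/' f2.py; timeout 300 python3 f2.py
```

```text
[{"angular": [0, 0, -0.0], "xyz": [0.0, 0.0, -38.0], "fingers": 0}, {"angular": [0, 0, -0.0], "xyz": [0.0, 0.0, -75.0], "fingers": 0}, {"angular": [0, 0, 3.0], "xyz": [-6.0, 30.0, -78.0], "fingers": 0}, {"angular": [0, 0, 6.0], "xyz": [-12.0, 60.0, -81.0], "fingers": 0}, {"angular": [0, 0, 9.0], "xyz": [-18.0, 90.0, -84.0], "fingers": 0}]
[{"angular": [0, 0, 3.0], "xyz": [-1.0, 31.0, -3.0], "fingers": 0}, {"angular": [0, 0, 6.0], "xyz": [-2.0, 61.0, -6.0], "fingers": 0}, {"angular": [0, 0, 12.0], "xyz": [-12.0, 73.0, -1.0], "fingers": 0}, {"angular": [0, 0, 18.0], "xyz": [-23.0, 85.0, 4.0], "fingers": 0}, {"angular": [0, 0, 24.0], "xyz": [-34.0, 96.0, 9.0], "fingers": 0}]
[{"angular": [0, 0, -0.0], "xyz": [1.0, 0.0, 17.0], "fingers": 0}, {"angular": [0, 0, -0.0], "xyz": [1.0, 0.0, 35.0], "fingers": 0}, {"angular": [0, 0, -0.0], "xyz": [1.0, 0.0, 53.0], "fingers": 0}]
end [536.4 -10.4 146.8 147. ]

[{"angular": [0, 0, 6.0], "xyz": [-0.2, 4.7, 0.0], "fingers": 0}, {"angular": [0, 0, 12.0], "xyz": [-1.0, 9.4, 0.0], "fingers": 0}, {"angular": [0, 0, 18.0], "xyz": [-2.2, 13.9, 0.0], "fing
[... 4614 characters left out ...]
rrrbbbbb............................. .....rrrrrrrrrrrbbbbbbb...........................
.....r.rrrrrrrrrbbbb.............................. .....rrrrrrrrrrrbbbbbb............................
.....r.rrrrrrrrrbbbbbb............................ .....rrrrrrrrrrrbbbbbb............................
.....r.rrrrrrrrr.bbbbbbbb......................... .....rrrrrrrrrrrbbbbbb............................
.....r.rrrrrrrr................................... .....rrrrrrrrrr...................................
.....r.rrrrrrrr................................... .....rrrrrrrrrr...................................
.......rrrrrrrr................................... .....rrrrrrrrrr...................................
```

The model matches both views and puts the gap at about 4.7 mm, or 34°. I'll re-engage the next spoke, push most of that, and measure again.

arm_command(
  deltas=[
    {"angular":[0,0,0],"xyz":[0,0,-38],"fingers":0},
    {"angular":[0,0,0],"xyz":[0,0,-75],"fingers":0},
    {"angular":[0,0,3],"xyz":[-6,30,-78],"fingers":0},
    {"angular":[0,0,6],"xyz":[-12,60,-81],"fingers":0},
    {"angular":[0,0,9],"xyz":[-18,90,-84],"fingers":0},
  ],
)

```text
time: 17.43
position: [0.4893, -0.0997, 0.2125]
eef_rot: [[-0.987, 0.16, 0.005], [0.16, 0.987, -0.002], [-0.005, -0.001, -1.0]]
force: [0.8, -0.6, 0.2]
gripper_width: -0.001
grasp_force: 0.0
```

arm_command(
  deltas=[
    {"angular":[0,0,3],"xyz":[-1,31,-3],"fingers":0},
    {"angular":[0,0,6],"xyz":[-2,61,-6],"fingers":0},
    {"angular":[0,0,12],"xyz":[-12,73,-1],"fingers":0},
    {"angular":[0,0,18],"xyz":[-23,85,4],"fingers":0},
    {"angular":[0,0,24],"xyz":[-34,96,9],"fingers":0},
  ],
)

```text
time: 17.85
position: [0.5382, -0.0097, 0.203]
eef_rot: [[-0.837, 0.548, 0.004], [0.548, 0.837, -0.001], [-0.004, 0.002, -1.0]]
force: [0.6, -0.0, -0.0]
gripper_width: 0.0
grasp_force: 0.0
```

arm_command(
  deltas=[
    {"angular":[0,0,0],"xyz":[1,0,0],"fingers":0},
    {"angular":[0,0,0],"xyz":[1,0,13],"fingers":0},
    {"angular":[0,0,0],"xyz":[1,0,26],"fingers":0},
    {"angular":[0,0,0],"xyz":[1,0,40],"fingers":0},
    {"angular":[0,0,0],"xyz":[1,0,53],"fingers":0},
  ],
)

```text
time: 18.27
position: [0.5363, -0.0107, 0.1487]
eef_rot: [[-0.841, 0.542, 0.003], [0.542, 0.841, -0.001], [-0.002, 0.001, -1.0]]
force: [1.0, -0.7, 0.9]
gripper_width: -0.003
grasp_force: 0.0
```

```bash
python3 - <<'E'
from h import *
import pickle
s=state();w=np.array(s['position'][:2])*1000-A;print(np.degrees(np.arctan2(w@Y,w@X)),np.hypot(*w),s['position'],s['force'],s['time'])
W=lambda x,y,z:np.r_[A+X*x+Y*y,z]/1e3
c=pickle.load(open('d0.pkl','rb'))['side']
print('blue corners pred',proj(c,[W(-117,3.7,64.5),W(-117,25.3,64.5),W(-117,3.7,58.5),W(-112,3.7,58.5)]).round(1).tolist())
c7=pickle.load(open('s7.pkl','rb'));print('ptr end s7',proj(c7,[W(-119,9.3,66.2),W(-121.9,-6,66.2),W(-104,-3,66.2)]).round(1).tolist())
for k,q in(('d0',c),('s7',c7)):
  for n,b in blobs(q,(200,275,226,305)).items(): print(k,n,sorted({(int(r),int(b[b[:,1]==r,0].min()),int(b[b[:,1]==r,0].max())) for r in b[:,1]}))
plan([fin(a,147,45,0,8) for a in(132,126,120,114,109,106,104,103,102)])
E
```

```text
138.51161658625114 45.31722217297163 [ 0.53627491 -0.01065882  0.14869196] [ 1.00390622 -0.6714663   0.92413989] 18.2667
blue corners pred [[208.3, 289.6], [205.0, 282.4], [208.5, 291.5], [210.8, 290.8]]
ptr end s7 [[206.4, 287.4], [207.5, 293.1], [215.2, 289.3]]
d0 red [(279, 205, 218), (280, 205, 219), (281, 205, 219), (282, 206, 217), (283, 207, 213), (284, 207, 210)]
d0 blue [(286, 208, 209), (287, 208, 213), (288, 208, 213), (289, 209, 212)]
s7 red [(287, 207, 220), (288, 206, 220), (289, 207, 219), (290, 207, 217), (291, 208, 214), (292, 208, 211)]
s7 blue [(282, 206, 208), (283, 206, 208), (284, 206, 209), (285, 207, 209), (286, 208, 209), (287, 209, 212), (288, 210, 210)]
[{"angular": [0, 0, 6.2], "xyz": [-1.0, 5.0, 2.0], "fingers": 0}, {"angular": [0, 0, 12.2], "xyz": [-1.0, 10.0, 2.0], "fingers": 0}, {"angular": [0, 0, 18.2], "xyz": [-3.0, 14.0, 2.0], "fingers": 0}, {"angular": [0, 0, 24.2], "xyz": [-4.0, 19.0, 2.0], "fingers": 0}, {"angular": [0, 0, 29.2], "xyz": [-6.0, 22.0, 2.0], "fingers": 0}]
[{"angular": [0, 0, 3.0], "xyz": [0.0, 3.0, -0.0], "fingers": 0}, {"angular": [0, 0, 5.0], "xyz": [-0.0, 4.0, -0.0], "fingers": 0}, {"angular": [0, 0, 6.0], "xyz": [-0.0, 5.0, -0.0], "fingers": 0}, {"angular": [0, 0, 7.0], "xyz": [-0.0, 6.0, -0.0], "fingers": 0}]
end [558.5   7.4 146.7 111. ]
```

arm_command(
  deltas=[
    {"angular":[0,0,6.2],"xyz":[-0.5,5,1],"fingers":0},
    {"angular":[0,0,12.2],"xyz":[-1.2,9.6,1.5],"fingers":0},
    {"angular":[0,0,18.2],"xyz":[-2.6,14.2,1.5],"fingers":0},
    {"angular":[0,0,24.2],"xyz":[-4.2,18.6,1.5],"fingers":0},
    {"angular":[0,0,29.2],"xyz":[-6,22,1.5],"fingers":0},
  ],
)

```text
time: 18.68
position: [0.5527, 0.0046, 0.1475]
eef_rot: [[-0.465, 0.885, 0.0], [0.885, 0.465, -0.0], [-0.0, -0.0, -1.0]]
force: [-2.9, -0.0, -1.1]
gripper_width: 0.003
grasp_force: 1.4
```

arm_command(
  deltas=[
    {"angular":[0,0,2],"xyz":[0,1.6,0],"fingers":0},
    {"angular":[0,0,4],"xyz":[-0.1,3.1,0],"fingers":0},
    {"angular":[0,0,5],"xyz":[-0.2,3.9,0],"fingers":0},
    {"angular":[0,0,5],"xyz":[-0.2,3.9,0],"fingers":0},
  ],
)

```text
time: 19.02
position: [0.5566, 0.0062, 0.1472]
eef_rot: [[-0.389, 0.921, 0.001], [0.921, 0.389, -0.0], [-0.001, 0.001, -1.0]]
force: [-2.6, -0.0, 2.5]
gripper_width: -0.0
grasp_force: 1.4
```

```bash
python3 - <<'E'
from h import *
s=state();w=np.array(s['position'][:2])*1000-A;print(np.degrees(np.arctan2(w@Y,w@X)),np.hypot(*w),s['position'],s['force'],s['time'])
plan([fin(110,147,45,0,8),fin(110,215,45,0,35),(470.6,-50,215,180,0),(470.6,-50,215,180,0,2)])
E
```

```text
104.45349664731953 44.93195607123132 [0.55661687 0.00621983 0.14715924] [-2.5907135  -0.03101361  2.54120006] 19.0167
[{"angular": [0, 0, -6.1], "xyz": [-0.2, -4.3, 0.2], "fingers": 0}, {"angular": [0, 0, -6.1], "xyz": [-0.2, -4.3, -33.8], "fingers": 0}, {"angular": [0, 0, -6.1], "xyz": [-0.2, -4.3, -67.8], "fingers": 0}, {"angular": [0, 0, -12.9], "xyz": [-2.2, -15.1, -67.8], "fingers": 0}, {"angular": [0, 0, -19.6], "xyz": [-4.2, -25.9, -67.8], "fingers": 0}]
[{"angular": [0, 0, -6.8], "xyz": [1.7, -10.8, -0.0], "fingers": 0}, {"angular": [0, 0, -13.6], "xyz": [3.4, -21.6, -0.0], "fingers": 0}, {"angular": [0, 0, -20.4], "xyz": [5.1, -32.4, -0.0], "fingers": 0}, {"angular": [0, 0, -27.1], "xyz": [6.8, -43.2, -0.0], "fingers": 0}, {"angular": [0, 0, -33.9], "xyz": [8.5, -54.0, -0.0], "fingers": 0}]
[{"angular": [0, 0, -6.8], "xyz": [7.5, -8.0, -0.0], "fingers": 0}, {"angular": [0, 0, -13.6], "xyz": [14.9, -16.0, -0.0], "fingers": 0}, {"angular": [0, 0, -13.6], "xyz": [14.9, -16.0, -0.0], "fingers": 0}, {"angular": [0, 0, -13.6], "xyz": [14.9, -16.0, -0.0], "fingers": 0}]
end [470.6 -50.  215.  180. ]
```

arm_command(
  deltas=[
    {"angular":[0,0,-6.1],"xyz":[-0.2,-4.3,0],"fingers":0},
    {"angular":[0,0,-6.1],"xyz":[-0.2,-4.3,-34],"fingers":0},
    {"angular":[0,0,-6.1],"xyz":[-0.2,-4.3,-68],"fingers":0},
    {"angular":[0,0,-12.9],"xyz":[-2,-15,-68],"fingers":0},
    {"angular":[0,0,-19.6],"xyz":[-4,-26,-68],"fingers":0},
  ],
)

```text
time: 19.43
position: [0.5351, -0.0076, 0.2166]
eef_rot: [[-0.681, 0.732, 0.006], [0.732, 0.681, -0.001], [-0.004, 0.004, -1.0]]
force: [0.3, 0.1, -1.5]
gripper_width: -0.001
grasp_force: 0.0
```

arm_command(
  deltas=[
    {"angular":[0,0,-6.8],"xyz":[1.7,-10.8,0],"fingers":0},
    {"angular":[0,0,-13.6],"xyz":[3.4,-21.6,0],"fingers":0},
    {"angular":[0,0,-20.4],"xyz":[5.1,-32.4,0],"fingers":0},
    {"angular":[0,0,-27.1],"xyz":[6.8,-43.2,0],"fingers":0},
    {"angular":[0,0,-33.9],"xyz":[8.5,-54,0],"fingers":0},
  ],
)

```text
time: 19.85
position: [0.4885, -0.038, 0.2148]
eef_rot: [[-0.974, 0.228, 0.002], [0.228, 0.974, -0.0], [-0.002, 0.0, -1.0]]
force: [-0.7, 0.1, 0.5]
gripper_width: -0.0
grasp_force: 0.0
```

arm_command(
  deltas=[
    {"angular":[0,0,-6.8],"xyz":[7.5,-8,0],"fingers":0},
    {"angular":[0,0,-13.6],"xyz":[15,-16,0],"fingers":0},
    {"angular":[0,0,-13.6],"xyz":[15,-16,0],"fingers":0},
    {"angular":[0,0,-13.6],"xyz":[15,-16,0],"fingers":0},
  ],
)

```text
time: 20.18
position: [0.4706, -0.0499, 0.2147]
eef_rot: [[-1.0, 0.004, 0.002], [0.004, 1.0, -0.0], [-0.002, -0.0, -1.0]]
force: [-0.4, -0.0, -0.3]
gripper_width: 0.002
grasp_force: 0.0
```

```bash
python3 - <<'E'
from h import *
import pickle
s=state();print(s['position'],s['time']);c=shot('wrist');pickle.dump(c,open('wa2.pkl','wb'));print(proj(c,[.4605,-.04,.06]))
E
```

```text
[ 0.47064599 -0.04989783  0.2146556 ] 20.1833
[[264.25502336 162.08148078]]
```

arm_command(
  deltas=[
    {"angular":[0,0,0],"xyz":[0,-35,0],"fingers":0},
    {"angular":[0,0,0],"xyz":[0,-70,0],"fingers":0},
    {"angular":[0,0,0],"xyz":[0,-105,0],"fingers":0},
    {"angular":[0,0,0],"xyz":[0,-140,0],"fingers":0},
    {"angular":[0,0,0],"xyz":[0,-140,30],"fingers":0},
  ],
)

```text
time: 20.65
position: [0.4733, -0.1953, 0.1874]
eef_rot: [[-1.0, 0.007, 0.009], [0.007, 1.0, -0.006], [-0.009, -0.006, -1.0]]
force: [1.0, -0.5, -1.0]
gripper_width: -0.001
grasp_force: 0.0
```

arm_command(
  deltas=[
    {"angular":[0,0,0],"xyz":[0,0,30],"fingers":0},
    {"angular":[0,0,0],"xyz":[0,0,60],"fingers":0},
    {"angular":[0,0,0],"xyz":[0,0,60],"fingers":0},
    {"angular":[0,0,0],"xyz":[0,0,60],"fingers":0},
  ],
)

```text
time: 20.98
position: [0.4705, -0.1894, 0.1234]
eef_rot: [[-1.0, 0.002, -0.002], [0.002, 1.0, 0.001], [0.002, 0.001, -1.0]]
force: [1.0, 0.2, 0.5]
gripper_width: 0.001
grasp_force: 0.0
```

```bash
cat > f3.py <<'E'
from f2 import *
import sys
L=lambda f:pickle.load(open(f,'rb'))
def mk(k):
    o=[]
    for f,r in((f'wa{k}.pkl',43),(f'wb{k}.pkl',46)):
        c=L(f);u,v=proj(c,[.4605,-.04,.06])[0];o.append(setup(c,int(np.clip(u-25,0,462)),int(np.clip(v-25,0,334)),rows=r))
    return o
x=fit2(mk(sys.argv[1]),1,((-1e-6,1e-6),(-4,4)));x=fit2(mk(sys.argv[1]),2)
E
python3 - <<'E'
from h import *
import pickle
s=state();print(s['position'],s['time']);c=shot('wrist');pickle.dump(c,open('wb2.pkl','wb'))
E
timeout 300 python3 f3.py 2
```

```text
[ 0.47047971 -0.18939048  0.12340526] 20.9833
cost 1959.0 blue 63.01 ptr 62.68 gap -0.34 [-117.1    4.8    4.2   24.3    1.2    5.3   63.  -121.9    5.6   -6.1
    9.1    4.8   62.7    2.9    0.     0.3]
cost 2006.0 blue 60.51 ptr 59.87 gap -0.64 [-116.7    4.9    3.9   24.2    1.8    5.3   60.5 -121.4    5.5   -6.2
    9.1    4.8   59.9    3.1    2.4    0.6]
```

The pointer moved 3.55 mm, as predicted, but the two blue estimates differ by 1.5 mm. I'll do a joint fit over all four views, with one blue pose shared between them.

```bash
cat > f4.py <<'E'
from f3 import mk
from fit import *
import sys
def rend(v,p,zp,rot):
    bx,bt,by0,by1,l0,l1,ll0,ll1,zb,bh,px,pw,py,pt,tw,ph,st=p;img=np.zeros(v[3].shape,np.uint8);z0,z1=zb-bh/2,zb+bh/2
    box(v,img,(bx,bx+bt+ll1,by1-l1,by1,z0,z1),2);box(v,img,(bx+bt,bx+bt+st,by0+l0,by1-l1,10,115),0)
    box(v,img,(bx,bx+bt+ll0,by0,by0+l0,z0,z1),2);box(v,img,(bx,bx+bt,by0,by1,z0,z1),2)
    box(v,img,(px,-100,py,py+pw,zp-ph/2,zp+ph/2),1);box(v,img,(px,px+tw,py,pt,zp-ph/2,zp+ph/2),1)
    return img
def run(V,nz,seed,hb):
    import fit as F
    X0=F.X.copy();Y0=F.Y.copy()
    def cost(q):
        p=q[:17];r=q[17];zs=q[18:18+nz];sh=np.r_[0,0,q[18+nz:]].reshape(-1,2)
        c,s=np.cos(r),np.sin(r);F.X=X0*c+Y0*s;F.Y=Y0*c-X0*s
        return sum((rend((v[0],v[1]-sh[i][0],v[2]-sh[i][1],v[3]),p,zs[i//2],0)!=v[3]).sum() for i,v in enumerate(V))
    B=[(-120,-113),(2,6),(0,7),(22,28),(.8,5),(.8,5),(1,8),(1,8),(56,67),hb,(-125,-118),(4,7),(-9,-3),(7,12),(3,7),(2,5),(.5,5),(-.06,.06)]+[(55,70)]*nz+[(-1.5,1.5)]*(2*len(V)-2)
    r=differential_evolution(cost,B,maxiter=350,popsize=7,seed=seed,tol=1e-6,polish=False)
    print(r.fun,'blue %.2f ptr'%r.x[8],r.x[18:18+nz].round(2),'gap %.2f'%(r.x[17+nz]-r.x[8]),r.x.round(2).tolist(),flush=True)
ks=sys.argv[1].split(',');V=[v for k in ks for v in mk(k if k!='1' else '')]
run(V,len(ks),1,(5.99,6.01));run(V,len(ks),2,(4.5,7.5))
E
sed -i 's/^x=fit2/if __name__=="__main__": x=fit2/' f3.py
timeout 560 python3 f4.py 1,2
```

```text
3134.0 blue 61.73 ptr [66.33 61.79] gap 0.06 [-116.95, 4.72, 4.44, 25.18, 0.87, 4.75, 5.27, 5.76, 61.73, 6.0, -121.86, 5.5, -6.09, 9.28, 4.97, 3.21, 2.07, 0.0, 66.33, 61.79, 0.07, 0.41, 0.01, 0.08, 0.79, 0.53]
2859.0 blue 63.11 ptr [66.82 63.09] gap -0.02 [-117.31, 5.07, 4.51, 25.47, 0.86, 4.59, 5.11, 5.72, 63.11, 4.54, -121.96, 5.54, -5.55, 9.7, 4.98, 3.28, 1.18, 0.0, 66.82, 63.09, -0.54, 0.28, -0.05, 0.02, -0.43, 0.24]
```

The joint fit puts the gap near 0, but with an uncertainty of about ±0.8 mm. A flatter view will settle it, so I'll tilt the wrist camera towards the marker.

arm_command(
  deltas=[
    {"angular":[-7,0,0],"xyz":[0,0,0],"fingers":0},
    {"angular":[-14,0,0],"xyz":[0,0,0],"fingers":0},
    {"angular":[-21,0,0],"xyz":[0,5,5],"fingers":0},
    {"angular":[-28,0,0],"xyz":[0,10,10],"fingers":0},
    {"angular":[-35,0,0],"xyz":[0,15,15],"fingers":0},
  ],
)

```text
time: 21.45
position: [0.4719, -0.1753, 0.1117]
eef_rot: [[-1.0, -0.003, 0.005], [0.001, 0.817, 0.576], [-0.006, 0.576, -0.817]]
force: [0.2, 0.6, 0.4]
gripper_width: -0.003
grasp_force: 0.0
```

arm_command(
  deltas=[
    {"angular":[-5,0,0],"xyz":[0,0,0],"fingers":0},
    {"angular":[-10,0,0],"xyz":[0,0,0],"fingers":0},
    {"angular":[-10,0,0],"xyz":[0,0,0],"fingers":0},
    {"angular":[-10,0,0],"xyz":[0,0,0],"fingers":0},
  ],
)

```text
time: 21.78
position: [0.4708, -0.1754, 0.1095]
eef_rot: [[-1.0, 0.0, 0.002], [0.001, 0.709, 0.705], [-0.001, 0.705, -0.709]]
force: [-0.2, 0.4, 0.9]
gripper_width: 0.0
grasp_force: 0.0
```

```bash
python3 - <<'E'
from h import *
s=state();R=s['eef_rot'];print(s['position'],R.round(3).tolist(),s['qpos'].round(2),s['time'])
import pickle
c=shot('wrist');pickle.dump(c,open('wc0.pkl','wb'));print('cam',c['W'][:3,3],'proj',proj(c,[.4605,-.04,.06]))
print('delta to (.473,-.150,.065) mm tool',R.T@(np.array([473,-150,65])-np.array(s['position'])*1000))
E
```

```text
[ 0.47082116 -0.17540038  0.10954258] [[-1.0, 0.0, 0.002], [0.001, 0.709, 0.705], [-0.001, 0.705, -0.709]] [-0.76  0.7   1.81  0.56  1.28 -2.68] 21.7833
cam [ 0.39673438 -0.27629425  0.21038339] proj [[322.50915656 167.79780849]]
delta to (.473,-.150,.065) mm tool [ -2.10632373 -13.37230062  49.50467559]
```

arm_command(
  deltas=[
    {"angular":[0,-3.5,3.5],"xyz":[0,0,0],"fingers":0},
    {"angular":[0,-7,7],"xyz":[0,-5,10],"fingers":0},
    {"angular":[0,-7,7],"xyz":[0,-13,26],"fingers":0},
    {"angular":[0,-7,7],"xyz":[0,-21,42],"fingers":0},
    {"angular":[0,-7,7],"xyz":[0,-21,42],"fingers":0},
  ],
)

```text
time: 22.25
position: [0.4727, -0.1589, 0.0663]
eef_rot: [[-0.985, 0.127, 0.116], [0.172, 0.699, 0.695], [0.007, 0.704, -0.71]]
force: [-0.1, -0.1, 0.5]
gripper_width: -0.001
grasp_force: 0.0
```

```bash
python3 - <<'E'
from h import *
import pickle
s=state();print(s['position'],s['qpos'].round(2),s['time'],s['force'])
c=shot('wrist');pickle.dump(c,open('wc.pkl','wb'));u,v=proj(c,[.4605,-.04,.06])[0];print('cam',c['W'][:3,3],u,v)
W=lambda x,y,z:np.r_[A+X*x+Y*y,z]/1e3
for dz in(0,1): print(proj(c,[W(-119.4,9.3,62.5+dz),W(-117,25,62.5+dz),W(-117,4,62.5+dz)]).round(1).tolist())
x0,y0=int(u-32),int(v-24);print(x0,y0)
cv2.imwrite('pics/w10.png',cv2.resize(c['f'][y0:y0+48,x0:x0+64],None,fx=12,fy=12,interpolation=cv2.INTER_CUBIC))
E
```

```text
[ 0.47274372 -0.15887332  0.06626069] [-0.77  0.74  1.91  0.7   1.12 -2.68] 22.25 [-0.14369423 -0.11188408  0.45558005]
cam [ 0.3833987  -0.24574176  0.1677303 ] 358.38646545556503 152.68357763202422
[[358.6, 147.8], [368.7, 141.8], [355.3, 154.0]]
[[359.9, 148.0], [369.9, 141.9], [356.6, 154.2]]
326 128
```

View pics/w10.png

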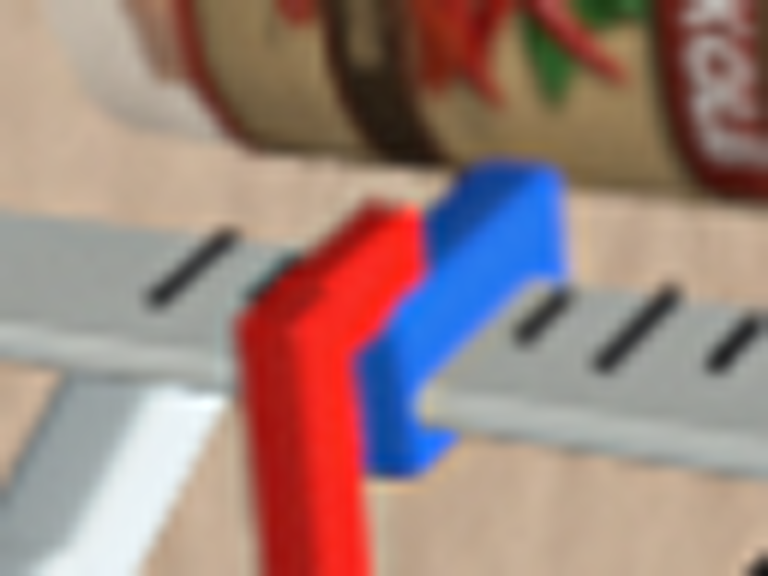

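This view is much flatter, with world up pointing right in the image. The red tip ends around (375–420, 205–290) and the blue bar runs from (390,330) to (560,180). I'll fit this view jointly with the other two.

```bash
cat > f5.py <<'E'
import sys; sys.argv=['x','2']
exec(open('f4.py').read().split("ks=sys")[0])
c=pickle.load(open('wc.pkl','rb'));v=setup(c,326,128,n=64,rows=48);L=v[3];L[:16*S][L[:16*S]==1]=0;L[:,55*S:]=0;L[:10*S]=0
a,b=mk('2')
import fit as F
def run2(V,seed,hb,sh=2.5):
    def cost(q,out=0):
        p=q[:17];s=np.r_[0,0,q[18:]].reshape(-1,2)
        return sum((rend((w[0],w[1]-s[i][0],w[2]-s[i][1],w[3]),p,q[17],0)!=w[3]).sum() for i,w in enumerate(V))
    B=[(-120,-113),(2,6),(0,7),(22,28),(.8,5),(.8,5),(1,8),(1,8),(56,67),hb,(-125,-118),(4,7),(-9,-3),(7,12),(3,7),(2,5),(.5,5),(55,70)]+[(-sh,sh)]*(2*len(V)-2)
    r=differential_evolution(cost,B,maxiter=350,popsize=8,seed=seed,tol=1e-6,polish=False)
    x=r.x;print(r.fun,'blue %.2f ptr %.2f gap %.2f'%(x[8],x[17],x[17]-x[8]),x.round(2).tolist(),flush=True);return x
run2([a,b,v],1,(5.99,6.01));run2([a,v],2,(5.99,6.01))
x=run2([a,v],1,(4.5,7.5),4)
w=(v[0],v[1]-x[18],v[2]-x[19],v[3]);m=rend(w,x[:17],x[17],0)
for r in range(48,m.shape[0],6): print(''.join('.rb'[i] for i in L[r,60:220:3]),''.join('.rb'[i] for i in m[r,60:220:3]))
E
timeout 560 python3 f5.py
```

```text
2226.0 blue 61.42 ptr 61.99 gap 0.57 [-116.86, 4.71, 4.64, 24.9, 0.8, 4.5, 5.57, 5.91, 61.42, 6.0, -121.72, 5.32, -6.08, 9.0, 4.44, 3.71, 3.74, 61.99, 0.75, 0.46, 0.92, 0.11]
1059.0 blue 63.70 ptr 64.12 gap 0.43 [-117.33, 4.7, 4.0, 25.22, 0.82, 4.93, 5.27, 5.73, 63.7, 5.99, -121.99, 5.55, -5.97, 9.25, 4.39, 3.72, 2.57, 64.12, -1.92, 0.24]
959.0 blue 65.08 ptr 64.96 gap -0.12 [-117.8, 5.11, 4.05, 25.19, 0.99, 4.9, 5.08, 5.68, 65.08, 4.55, -122.24, 5.53, -5.95, 9.34, 4.36, 3.68, 4.38, 64.96, -3.03, 0.46]
...................................................... ......................................................
...................................................... ..................................b...................
................................bbbbbbbbbb............ ................................bbbbbbbbbb............
..............................bbbbbbbbbbbb............ ..............................bbbbbbbbbbbb............
....................rrrrrrr.bbbbbbbbbbbbbb............ ....................rrrrrrrrbbbbbbbbbbbbbbb...........
.................rrrrrrrrrr.bbbbbbbbbbbbbb
[... 1347 characters left out ...]
rrrrrrbbbbbbb...........................
........rrrrrrrrrrrrr.bbbbb........................... ........rrrrrrrrrrrrrbbbbb............................
.........rrrrrrrrrrrr................................. .........rrrrrrrrrrrr.................................
.........rrrrrrrrrrrr................................. .........rrrrrrrrrrrr.................................
.........rrrrrrrrrrrr................................. .........rrrrrrrrrrrr.................................
.........rrrrrrrrrrrr................................. .........rrrrrrrrrrrr.................................
.........rrrrrrrrrrrrr................................ .........rrrrrrrrrrrr.................................
```

The flat view gives a gap of about +0.4 mm. I'll back out and give one last small push of about 3°.

arm_command(
  deltas=[
    {"angular":[7,0,0],"xyz":[0,10,-20],"fingers":0},
    {"angular":[14,0,0],"xyz":[0,20,-40],"fingers":0},
    {"angular":[21,0,0],"xyz":[0,30,-60],"fingers":0},
    {"angular":[28,0,0],"xyz":[0,45,-75],"fingers":0},
    {"angular":[35,0,0],"xyz":[0,60,-90],"fingers":0},
  ],
)

```text
time: 22.72
position: [0.4704, -0.1818, 0.1764]
eef_rot: [[-0.985, 0.172, 0.029], [0.175, 0.971, 0.161], [-0.0, 0.163, -0.987]]
force: [0.2, 0.2, -1.0]
gripper_width: 0.0
grasp_force: 0.0
```

```bash
python3 - <<'E'
from h import *
from scipy.spatial.transform import Rotation as Ro
s=state();R=s['eef_rot'];print(s['position'],s['qpos'].round(2),s['time'])
y=np.radians(170);T=np.array([[np.cos(y),np.sin(y),0],[np.sin(y),-np.cos(y),0],[0,0,-1]])
p1=np.array([475,-150,215]);print('rotvec',Ro.from_matrix(R.T@T).as_rotvec(degrees=True),'xyz',R.T@(p1-np.array(s['position'])*1000))
plan([(*fin(128,0)[:2],210,137,0),fin(128,147,45,0,20),fin(128,147,45,0,1)],start=(475,-150,215,170))
plan([fin(a,147,45,0,8) for a in(123,118,113,109,106)]+[fin(104,147,45,0,8),fin(102.5,147,45,0,8),fin(101.5,147,45,0,2)],start=fin(128,147)[:4])
E
```

```text
[ 0.47037906 -0.18178765  0.17636981] [-0.58  0.41  1.9   0.19  0.91 -2.1 ] 22.7167
rotvec [ 9.39760109  0.00987331 -0.0548483 ] xyz [  0.99657616  37.98303007 -32.86937223]
[{"angular": [0, 0, 6.6], "xyz": [-8.1, 31.0, 1.0], "fingers": 0}, {"angular": [0, 0, 13.2], "xyz": [-16.1, 62.0, 2.0], "fingers": 0}, {"angular": [0, 0, 19.8], "xyz": [-24.2, 93.0, 3.0], "fingers": 0}, {"angular": [0, 0, 26.4], "xyz": [-32.2, 124.0, 4.0], "fingers": 0}, {"angular": [0, 0, 33.0], "xyz": [-40.3, 155.0, 5.0], "fingers": 0}]
[{"angular": [0, 0, -0.0], "xyz": [0.0, 0.0, 15.8], "fingers": 0}, {"angular": [0, 0, -0.0], "xyz": [0.0, 0.0, 31.5], "fingers": 0}, {"angular": [0, 0, -0.0], "xyz": [0.0, 0.0, 47.2], "fingers": 0}, {"angular": [0, 0, -0.0], "xyz": [0.0, 0.0, 63.0], "fingers": 0}, {"angular": [0, 0, -0.0], "xyz": [0.0, 0.0, 63.0], "fingers": 0}]
end [541.6  -4.4 147.  137. ]
[{"angular": [0, 0, 5.0], "xyz": [-0.2, 3.9, 0.0], "fingers": 0}, {"angular": [0, 0, 10.0], "xyz": [-0.7, 7.8, 0.0], "fingers": 0}, {"angular": [0, 0, 15.0], "xyz": [-1.5, 11.6, 0.0], "fingers": 0}, {"angular": [0, 0, 19.0], "xyz": [-2.5, 14.7, 0.0], "fingers": 0}, {"angular": [0, 0, 22.0], "xyz": [-3.3, 16.9, 0.0], "fingers": 0}]
[{"angular": [0, 0, 2.0], "xyz": [-0.0, 1.5, 0.0], "fingers": 0}, {"angular": [0, 0, 3.5], "xyz": [-0.1, 2.7, 0.0], "fingers": 0}, {"angular": [0, 0, 4.5], "xyz": [-0.1, 3.5, 0.0], "fingers": 0}]
end [558.7   7.2 147.  110.5]
```

arm_command(
  deltas=[
    {"angular":[4.7,0,0],"xyz":[0.5,19,-16.5],"fingers":0},
    {"angular":[9.4,0,0],"xyz":[1,38,-33],"fingers":0},
    {"angular":[9.4,0,0],"xyz":[1,38,-33],"fingers":0},
  ],
)

```text
time: 22.97
position: [0.4759, -0.1469, 0.2175]
eef_rot: [[-0.985, 0.17, 0.003], [0.17, 0.985, 0.0], [-0.003, 0.001, -1.0]]
force: [-0.0, -0.1, 0.9]
gripper_width: 0.0
grasp_force: 0.0
```

arm_command(
  deltas=[
    {"angular":[0,0,6.6],"xyz":[-8,31,1],"fingers":0},
    {"angular":[0,0,13.2],"xyz":[-16,62,2],"fingers":0},
    {"angular":[0,0,19.8],"xyz":[-24,93,3],"fingers":0},
    {"angular":[0,0,26.4],"xyz":[-32,124,4],"fingers":0},
    {"angular":[0,0,33],"xyz":[-40,155,5],"fingers":0},
  ],
)

```text
time: 23.38
position: [0.5412, -0.0024, 0.2094]
eef_rot: [[-0.728, 0.686, -0.002], [0.686, 0.728, 0.009], [0.007, 0.005, -1.0]]
force: [0.4, -0.0, 0.3]
gripper_width: 0.002
grasp_force: 0.0
```

arm_command(
  deltas=[
    {"angular":[0,0,0],"xyz":[0,0,0],"fingers":0},
    {"angular":[0,0,0],"xyz":[0,0,0],"fingers":0},
  ],
)

```text
time: 23.55
position: [0.541, -0.0026, 0.2088]
eef_rot: [[-0.734, 0.679, -0.003], [0.679, 0.734, 0.009], [0.008, 0.005, -1.0]]
force: [-0.1, -0.3, -0.4]
gripper_width: 0.006
grasp_force: 0.0
```

```bash
python3 - <<'E'
from h import *
s=state();w=np.array(s['position'][:2])*1000-A;print(np.degrees(np.arctan2(w@Y,w@X)),np.hypot(*w),s['position'])
plan([(*fin(128,0)[:2],190,137,0),fin(128,147,45,0,15),fin(128,147,45,0,1)])
E
```

```text
126.98582890256982 46.560058862515824 [ 0.5410155  -0.00264838  0.20884835]
[{"angular": [0, 0, 0.2], "xyz": [-1.5, -0.8, 18.8], "fingers": 0}, {"angular": [0, 0, 0.2], "xyz": [-1.5, -0.8, 33.2], "fingers": 0}, {"angular": [0, 0, 0.2], "xyz": [-1.5, -0.8, 47.5], "fingers": 0}, {"angular": [0, 0, 0.2], "xyz": [-1.5, -0.8, 61.8], "fingers": 0}, {"angular": [0, 0, 0.2], "xyz": [-1.5, -0.8, 61.8], "fingers": 0}]
end [541.6  -4.3 147.  137. ]
```

arm_command(
  deltas=[
    {"angular":[0,0,0.2],"xyz":[-1.5,-0.8,18],"fingers":0},
    {"angular":[0,0,0.2],"xyz":[-1.5,-0.8,33],"fingers":0},
    {"angular":[0,0,0.2],"xyz":[-1.5,-0.8,47],"fingers":0},
    {"angular":[0,0,0.2],"xyz":[-1.5,-0.8,61.8],"fingers":0},
    {"angular":[0,0,0.2],"xyz":[-1.5,-0.8,61.8],"fingers":0},
  ],
)

```text
time: 23.97
position: [0.5398, -0.0059, 0.1446]
eef_rot: [[-0.73, 0.684, -0.007], [0.684, 0.73, 0.009], [0.011, 0.002, -1.0]]
force: [-0.1, -1.0, -1.2]
gripper_width: 0.004
grasp_force: 0.0
```

arm_command(
  deltas=[
    {"angular":[0,0,5],"xyz":[-0.2,3.9,0],"fingers":0},
    {"angular":[0,0,10],"xyz":[-0.7,7.8,0],"fingers":0},
    {"angular":[0,0,15],"xyz":[-1.5,11.6,0],"fingers":0},
    {"angular":[0,0,19],"xyz":[-2.5,14.7,0],"fingers":0},
    {"angular":[0,0,22],"xyz":[-3.3,16.9,0],"fingers":0},
  ],
)

```text
time: 24.38
position: [0.5553, 0.0044, 0.1475]
eef_rot: [[-0.417, 0.909, -0.003], [0.909, 0.417, 0.009], [0.009, 0.001, -1.0]]
force: [-0.5, 0.4, 0.4]
gripper_width: 0.003
grasp_force: 0.0
```

```bash
python3 - <<'E'
from h import *
s=state();w=np.array(s['position'][:2])*1000-A;R=s['eef_rot'];print(np.degrees(np.arctan2(w@Y,w@X)),np.hypot(*w),s['position'],s['force'],np.degrees(np.arctan2(R[1,0],R[0,0])))
plan([fin(104,147,45,0,8),fin(102.5,147,45,0,8),fin(101.5,147,45,0,1.5)])
E
```

```text
106.9204557264593 43.84508236628634 [0.55533431 0.00443434 0.14753105] [-0.49835381  0.41471482  0.37409847] 114.65193011840393
[{"angular": [0, 0, 1.7], "xyz": [1.1, 2.3, 0.5], "fingers": 0}, {"angular": [0, 0, 3.2], "xyz": [1.1, 3.4, 0.5], "fingers": 0}, {"angular": [0, 0, 4.2], "xyz": [1.0, 4.2, 0.5], "fingers": 0}]
end [558.7   7.1 147.  110.5]
```

arm_command(
  deltas=[
    {"angular":[0,0,1.7],"xyz":[1,1.5,0],"fingers":0},
    {"angular":[0,0,3.2],"xyz":[1,3,0],"fingers":0},
    {"angular":[0,0,4.2],"xyz":[1,4.2,0],"fingers":0},
    {"angular":[0,0,4.2],"xyz":[1,4.2,0],"fingers":0},
  ],
)

```text
time: 24.72
position: [0.5584, 0.0072, 0.1471]
eef_rot: [[-0.352, 0.936, -0.003], [0.936, 0.352, 0.009], [0.009, -0.0, -1.0]]
force: [-2.5, -2.8, 2.0]
gripper_width: -0.004
grasp_force: 1.5
```

```bash
python3 - <<'E'
from h import *
s=state();w=np.array(s['position'][:2])*1000-A;print(np.degrees(np.arctan2(w@Y,w@X)),np.hypot(*w),s['position'],s['force'])
plan([fin(110,147,45,0,8),fin(110,215,45,0,35),(560,120,240,119,0)])
E
```

```text
101.8853497858007 45.12501434371843 [0.55841297 0.00716011 0.14713299] [-2.53029137 -2.80547149  2.00942573]
[{"angular": [0, 0, -4.2], "xyz": [-0.0, -3.0, 0.0], "fingers": 0}, {"angular": [0, 0, -8.4], "xyz": [-1.0, -6.0, 0.0], "fingers": 0}, {"angular": [0, 0, -8.4], "xyz": [-1.0, -6.0, -34.0], "fingers": 0}, {"angular": [0, 0, -8.4], "xyz": [-1.0, -6.0, -68.0], "fingers": 0}, {"angular": [0, 0, -8.4], "xyz": [26.0, 6.0, -74.0], "fingers": 0}]
[{"angular": [0, 0, -0.0], "xyz": [24.0, 15.0, -6.0], "fingers": 0}, {"angular": [0, 0, -0.0], "xyz": [49.0, 31.0, -13.0], "fingers": 0}, {"angular": [0, 0, -0.0], "xyz": [73.0, 46.0, -19.0], "fingers": 0}]
end [559.7 119.8 240.1 119. ]
```

arm_command(
  deltas=[
    {"angular":[0,0,-4.2],"xyz":[0,-3,0],"fingers":0},
    {"angular":[0,0,-8.4],"xyz":[-1,-6,0],"fingers":0},
    {"angular":[0,0,-8.4],"xyz":[-1,-6,-34],"fingers":0},
    {"angular":[0,0,-8.4],"xyz":[-1,-6,-68],"fingers":0},
    {"angular":[0,0,-8.4],"xyz":[26,6,-74],"fingers":0},
  ],
)

```text
time: 25.13
position: [0.557, 0.0306, 0.2257]
eef_rot: [[-0.483, 0.875, 0.003], [0.875, 0.483, 0.008], [0.005, 0.007, -1.0]]
force: [1.1, -0.2, -0.4]
gripper_width: -0.004
grasp_force: 0.0
```

arm_command(
  deltas=[
    {"angular":[0,0,0],"xyz":[24,15,-30],"fingers":0},
    {"angular":[0,0,0],"xyz":[24,15,-60],"fingers":0},
    {"angular":[0,0,0],"xyz":[24,15,-60],"fingers":0},
    {"angular":[0,0,0],"xyz":[24,15,-60],"fingers":0},
  ],
)

```text
time: 25.47
position: [0.5573, 0.0614, 0.2825]
eef_rot: [[-0.487, 0.874, -0.0], [0.874, 0.487, 0.009], [0.008, 0.004, -1.0]]
force: [-0.2, 0.5, -1.1]
gripper_width: -0.001
grasp_force: 0.0
```

```bash
python3 - <<'E'
from h import *
import pickle
s=state();print(s['position'],s['force'],s['time'])
D=pickle.load(open('d0.pkl','rb'));c=shot('side');d=np.abs(c['f'].astype(int)-D['side']['f']).max(2)
for n,p in(('jar1',[.4548,.038,.08]),('jar2',[.679,.06,.09]),('jug',[.757,.177,.04]),('timer',[.696,.363,.03])):
    u,v=proj(c,p)[0].astype(int);print(n,u,v,(d[v-5:v+6,u-5:u+6]>30).mean())
# pan: bright rim bounds in side view, compared with s3 (pan home, gripped)
q=pickle.load(open('s3.pkl','rb'))[0]
W=lambda x,y,z:np.r_[A+X*x+Y*y,z]/1e3
e=np.abs(c['f'].astype(int)-q['f']).max(2)
for a in(-130,-100,-70,-50): 
    u,v=proj(c,W(50*np.cos(np.radians(a)),50*np.sin(np.radians(a)),15))[0].astype(int);print('pan',a,u,v,e[v-3:v+4,u-3:u+4].max())
for f,k in((q,'before'),(c,'after')):
    b=blobs(f,(195,272,226,310));print(k,[(n,len(x),x.mean(0).round(2)) for n,x in b.items() if len(x)])
E
```

```text
[0.55730483 0.06139483 0.28245785] [-0.15419235  0.51812625 -1.11852127] 25.4667
jar1 199 255 0.0
jar2 293 227 0.01652892561983471
jug 306 209 0.0
timer 265 178 0.0
pan -130 254 306 9
pan -100 266 306 9
pan -70 277 301 18
pan -50 281 296 13
before [('red', 49, array([211.06, 281.37])), ('blue', 17, array([210.18, 287.82]))]
after [('red', 44, array([213.02, 290.89])), ('blue', 28, array([208.89, 285.64]))]
```

The pan's outer wall looks the same as when it was home against the stop, the bystanders haven't moved and the arm is clear of everything. Handing in.

```bash
python3 -c "
from cell import close_job
print(close_job())"
```

```text
the job is handed in; nothing more can be done
None
```

The job is handed in at about 25 s: the mould pan is in against the back stop, the plate is wound down into it with the pointer level with the blue marker's middle to within roughly 1 mm (camera estimates varied by about 0.8 mm), and the marker was never touched nor the jars, timer and jug moved.

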